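# Exchange the jar behind the solvent bottles

### The job

The squat jar at the back of the grey solvent tray is used up: move the two blue-capped bottles standing in front of it over to the bench mat, take the squat jar out to the middle of the steel dish, and stand the slender jar in the tray on the very spot where the squat one stood. Then put both bottles back, each in exactly the place it came from. Set all the glass down upright and gently, and leave the beaker and the timer where they are.

Things in the scene. Friction and masses are not known exactly. Their poses are not given: they have to be found in the camera images.
- bottle_large: the larger laboratory bottle, clear glass, about 0.25 to 0.5 kg: body 64 mm in diameter up to 80 mm high, shoulder narrowing to the neck at 100 mm, blue screw cap 40 mm in diameter from 106 to 138 mm (top). Origin: centre of its underside, z up. Starts in one of the tray's two front places (left or right varies) and must return to it. Closed and rigid; lift it by the cap
- bottle_slim: the smaller, slimmer laboratory bottle, clear glass, about 0.15 to 0.3 kg: body 52 mm in diameter up to 68 mm high, shoulder narrowing to the neck at 84 mm, blue screw cap 34 mm in diameter from 90 to 118 mm (top). Origin: centre of its underside, z up. It starts in the other front place of the tray, and must return there. Lift it by the cap
- jar_squat: the used-up jar: squat cylinder, amber glass with a white lid of the same width, 54 mm in diameter, 48 mm high. Origin: centre of its underside, z up. It starts at the back place of the tray, behind the two bottles as seen from the robot, with a gap of about 8 mm to the large bottle
- jar_slender: the fresh jar: slender cylinder, amber glass with a white lid of the same width, 42 mm in diameter, 66 mm high. Origin: centre of its underside, z up. It starts alone on the bench, beside the tray on the left or on the right
- tray: the solvent tray, fixed: grey plastic, 180 x 180 mm, floor 6 mm above the bench, rim 6 mm thick and 16 mm high. Origin: centre of its underside; x points to the back of the tray (away from the robot), y to its left. The back place (squat jar at the start, slender jar at the end) is at x = +27 mm, y = 0; the two front places are at x = -30 mm, y = +36 and -36 mm
- mat: the bench mat, fixed: flat plain light-grey rubber mat without a rim, 200 mm (its x) x 130 mm (its y), 4 mm thick, on the left or the right of the tray and nearer the robot. Origin: centre of its underside. The side area for the two bottles
- dish: round shallow steel dish, fixed, on the other side from the mat: 110 mm across the rim, 9 mm high, flat inside floor about 94 mm across and 4 mm above the bench. Origin: centre of its underside
- beaker: bystander: glass beaker, 64 mm across the rim, 75 mm high, loose on the bench on the side of the tray where the slender jar is not. Origin: centre of its underside. Leave it alone
- timer: bystander: small white bench timer with a green display, 56 x 66 x 18 mm, loose on the bench between robot and tray. Origin: centre of its underside. Leave it alone
Things that resemble listed ones, but are neither listed nor needed, are in the scene too. What is shaped like the bottle_large but brown or green is not meant.

How it is judged (in metres and radians):
On the way, in this order (a step that is already met when the one before it is completed fails the run):
1. both bottles stand released on the mat, the squat jar still at its place in the tray (x of bottle_large in the frame of mat between -0.1 and 0.1 m and y of bottle_large in the frame of mat between -0.065 and 0.065 m and z of bottle_large in the frame of mat between 0 and 0.008 m and angle between each of bottle_large, bottle_slim's own z axis and vertical below 0.1 rad and linear speed of each of bottle_large, bottle_slim below 0.02 m/s and x of bottle_slim in the frame of mat between -0.1 and 0.1 m and y of bottle_slim in the frame of mat between -0.065 and 0.065 m and z of bottle_slim in the frame of mat between 0 and 0.008 m and contact force between each of bottle_large, bottle_slim and the fingers below 0.3 N and distance of jar_squat from where it was at the start of the episode below 0.015 m), for 0.2 s.
2. the squat jar stands released in the middle of the dish (within 15 mm) (horizontal distance between jar_squat and dish below 0.015 m and z of jar_squat in the frame of dish between 0 and 0.008 m and angle between jar_squat's own z axis and vertical below 0.1 rad and linear speed of jar_squat below 0.02 m/s and contact force between jar_squat and the fingers below 0.3 N), for 0.2 s.
3. the slender jar stands released on the back place of the tray (within 12 mm in the tray's x and y), both bottles still on the mat (x of jar_slender in the frame of tray between 0.015 and 0.039 m and y of jar_slender in the frame of tray between -0.012 and 0.012 m and z of jar_slender in the frame of tray between 0.001 and 0.009 m and angle between each of jar_slender, bottle_large, bottle_slim's own z axis and vertical below 0.1 rad and linear speed of each of jar_slender, bottle_large, bottle_slim below 0.02 m/s and contact force between jar_slender and the fingers below 0.3 N and x of bottle_large in the frame of mat between -0.1 and 0.1 m and y of bottle_large in the frame of mat between -0.065 and 0.065 m and z of bottle_large in the frame of mat between 0 and 0.008 m and x of bottle_slim in the frame of mat between -0.1 and 0.1 m and y of bottle_slim in the frame of mat between -0.065 and 0.065 m and z of bottle_slim in the frame of mat between 0 and 0.008 m), for 0.2 s.
At the end, for the whole second after the job is handed in: both bottles stand within 15 mm of where each started, the squat jar stands in the dish within 15 mm of its centre, the slender jar stands on the tray's back place within 12 mm in the tray's x and y; all upright within 0.1 rad, at rest and released (all of step 2 and distance of each of bottle_large, bottle_slim from where it was at the start of the episode below 0.015 m and angle between each of bottle_large, bottle_slim, jar_slender's own z axis and vertical below 0.1 rad and linear speed of each of bottle_large, bottle_slim, jar_slender below 0.02 m/s and x of jar_slender in the frame of tray between 0.015 and 0.039 m and y of jar_slender in the frame of tray between -0.012 and 0.012 m and z of jar_slender in the frame of tray between 0.001 and 0.009 m and contact force between each of bottle_large, bottle_slim, jar_slender and the fingers below 0.3 N); the robot touches nothing.
It fails at once if a bottle or jar is tipped by more than 0.5 rad (angle between any of bottle_large, bottle_slim, jar_squat, jar_slender's own z axis and vertical above 0.5 rad).
It fails at once if a bottle or jar is slammed down or dropped on the tray, mat or dish (over 60 N) (contact force between any of bottle_large, bottle_slim, jar_slender and tray above 60 N or contact force between any of bottle_large, bottle_slim and mat above 60 N or contact force between jar_squat and dish above 60 N).
It fails at once if the beaker or the timer is shifted by more than 30 mm or the beaker knocked over (distance of any of beaker, timer from where it was at the start of the episode above 0.03 m or angle between beaker's own z axis and vertical above 0.5 rad).
It also fails if it takes over 128 s, if anything falls off the work surface, if the arm or the gripper's body presses on something with over 40 N, if the wrist force passes 120 N, or if a joint passes its speed limit or range.

### The arm

A 7-joint arm with a two-finger parallel gripper is mounted at the origin on the work surface. World frame = base frame: x ahead of the robot, y to its left, z up, the work surface at z = 0. Lengths are in m, angles in degrees, forces in N, time in s.
With the tool pointing down it reaches from about 0.35 to 0.9 m from the base axis. Payload 19.9 kg.
Tool frame: the origin (TCP) lies between the finger pads; the fingertips stand 25 mm ahead of it and the grasp point (between the pads) lies 6 mm ahead of it; z points along the fingers, y is the line along which they close (so a half turn about z gives the same grasp; the last joint's range is limited). The gripper opens to 85 mm and grips with 20 to 120 N. Pads are 22 mm wide; open, the fingers measure 114 mm over their backs; the gripper's body (76 mm by 85 mm) begins 54 mm behind the grasp point. The pads swing forward as they close: fully open they stand 13 mm farther back than shut.
Start: joints at [-68.612, 23.915, -0.59, 92.452, 0.269, 63.638, -3.037], TCP at [0.252, 0.572, 0.256] pointing down, gripper open.
Joint ranges: [-161.28, 161.28], [-22.2, 115.67], [-73.04, 71.86], [3.21, 147.25], [-68.34, 248.33], [10.77, 114.83], [-161.83, 161.83]. Speed limits (degrees/s): [108.29, 108.29, 136.94, 136.94, 172.46, 172.46, 172.46].

### API

Orientations are given as [roll, pitch, yaw] about the fixed x, y, z axes, in that order (R = Rz(yaw) Ry(pitch) Rx(roll)).
In Python, from station import bot, optics gives the robot as it stands. The module is installed in compiled form; this text tells all that it offers.
- The arm moves only by the tool arm_command, never from a script. Its argument "motion" is a list of rows, each an object with "hand": the finger opening in m, from 0 to 0.0854; "travel": the shift along the tool's x, y, z in fractions of the full range, 1 being 1 m, a list of three; "delta_rot": the turn, a rotation vector about the tool's x, y, z in shares of 4 rad (1.0 is 4 rad), a list of three. A call has 1 to 20 rows; each row is the pose to reach, as a shift and turn from the pose commanded when the call began, along the tool's axes at that moment; what a row does not reach only later rows make up. A row lasts 1/12 s, in which the tool goes at most 41.7 mm and 7.16 degrees, less where a joint would pass 70% of its speed; a pose out of reach is approached as far as the arm can. A call with a gripper value outside its range is refused whole. The fingers move at their own pace and stop on an object; the grip force is fixed at half the most. Time passes only in rows, so rows that repeat a pose let the fingers close. It gives the time, the measured TCP pose, the force, the opening and the grip force at its end, in the units of the state.
- bot.state(): the state, without advancing time (a new reading comes with each control period).
- optics.read_camera(name): name is "scene" or "side" or "wrist"; returns a dict with "frame" (384x512x3 uint8, red, green, blue), "range_z" (384x512 float32, m along the optical axis (not along the pixel's ray), 0 where there is no reading), "fovy" (degrees; the focal length in pixels is half the picture's height over the tangent of half this angle, whatever the lens; pixels are square), "cx", "cy" (the principal point, pixels), "k1" (the pictures are not rectified: a ray, as slopes to the right and down, at radius r is drawn at 1 + k1 r^2 times it, then the intrinsics apply), "R" (3x3) and "t" (3): a world point X has camera coordinates R X + t; the wrist camera has in their place "tool_from_camera" (4x4, takes a point from camera to tool coordinates, whose origin is the TCP and whose axes are the flange's). Camera axes: x right, y down, z forward; pixel columns grow to the right and rows downward; lengths in m; the calibration is good to about 2 mm. A picture is of the moment at which its call begins: read the wrist's pose just before it.
- bot.hand_in(): hands the job in; it is judged then, once.
The state is a dict: "t": time; "q": joint angles; "dq": joint speeds; "joint_efforts": joint torques, N m; "tool_pos": TCP position; "eef_rot": TCP orientation; "wrist_force": force on the tool from outside, world axes, zero at the start; "moment": the same for the moment, N m; "gripper_width": finger opening in m; "grasp_force": force on a finger pad.
Only numpy, scipy, OpenCV 4.12 (cv2) and the standard library are available. Lean on these libraries where they do the work, as an engineer would, in place of code of your own. Each camera call takes 0.05 s, during which the arm holds its last target. There are 200 camera calls.

## Working session

There is one attempt and no reset: what is moved stays moved. The work goes in short steps, Python scripts to look and compute and a tool call to move; the robot and the scene stay as the last step left them, time stands still between calls to the robot, and variables do not carry over. Pictures are saved under pics/ and viewed, at most 14 in all, crops included, and the job is handed in when it is done.

Besides the shell and the picture viewer there is one more tool, called after "Call:" in YAML: its name, and indented under it one key for each argument. arm_command: Moves the arm, as the interface text tells. Its arguments: {"type":"object","properties":{"motion":{"type":"array","items":{"type":"object","properties":{"hand":{"type":"number"},"travel":{"type":"array","items":{"type":"number"}},"delta_rot":{"type":"array","items":{"type":"number"}}}}}},"required":["motion"]}

```bash
mkdir -p pics
cat > h.py <<'E'
import numpy as np, cv2
from scipy.spatial.transform import Rotation as Ro
from station import bot, optics
def snap(name, fn):
    s=bot.state(); d=optics.read_camera(name)
    if name=="wrist":
        T=np.eye(4); T[:3,:3]=Ro.from_euler('xyz',s['eef_rot'],degrees=True).as_matrix(); T[:3,3]=s['tool_pos']
        W=T@d["tool_from_camera"]; d["R"]=W[:3,:3].T; d["t"]=-W[:3,:3].T@W[:3,3]
    cv2.imwrite(f"pics/{fn}.png", d["frame"][:,:,::-1]); np.savez(f"pics/{fn}.npz", **d); return d
def load(fn): return dict(np.load(f"pics/{fn}.npz"))
def ray(d,u,v):
    f=192/np.tan(np.radians(float(d["fovy"]))/2)
    p=np.array([(u-d["cx"])/f,(v-d["cy"])/f],float); q=p.copy()
    for _ in range(20): q=p/(1+d["k1"]*(q@q))
    return np.array([q[0],q[1],1.])
def onz(d,u,v,z):
    c=-d["R"].T@d["t"]; r=d["R"].T@ray(d,u,v); return c+r*(z-c[2])/r[2]
def dep(d,u,v):
    z=d["range_z"][int(round(v)),int(round(u))]; return d["R"].T@(ray(d,u,v)*z-d["t"])
def cloud(d):
    f=192/np.tan(np.radians(float(d["fovy"]))/2)
    v,u=np.mgrid[:384,:512]; p=np.stack([(u-d["cx"])/f,(v-d["cy"])/f],-1); q=p.copy()
    for _ in range(20): q=p/(1+d["k1"]*(q**2).sum(-1,keepdims=True))
    X=np.dstack([q,np.ones((384,512))])*d["range_z"][...,None]
    return (X-d["t"])@d["R"]
def proj(d,X):
    f=192/np.tan(np.radians(float(d["fovy"]))/2); c=d["R"]@np.asarray(X)+d["t"]; q=c[:2]/c[2]; q=q*(1+d["k1"]*(q@q)); return q*f+[float(d["cx"]),float(d["cy"])]
E
python3 - <<'E'
from h import *
s=bot.state(); print(s)
for n in("scene","side"):
    d=snap(n,n+"0"); print(n,d["fovy"],d["k1"],-d["R"].T@d["t"],d["R"][2])
E
```

```text
{'t': 0.0, 'q': array([-68.61248622,  23.94635359,  -0.59091721,  92.48642656,
         0.26991542,  63.63668003,  -3.0376343 ]), 'dq': array([-0.00366655,  0.08312417, -0.05157927,  0.01221767,  0.06406912,
        0.06817292,  0.06074822]), 'joint_efforts': array([ 3.99466580e-04, -8.64437342e+01,  6.79248199e-01, -4.34902740e+01,
        1.91398698e-02,  7.42629374e-03,  3.96972405e-05]), 'tool_pos': array([0.25174601, 0.57170993, 0.25567194]), 'eef_rot': array([-1.79932114e+02,  5.46694263e-03,  1.56235059e+02]), 'wrist_force': array([0.59951407, 0.68839657, 0.08327865]), 'moment': array([-0.00666035, -0.01715797,  0.02830103]), 'grasp_force': 0.0, 'gripper_width': 0.08516249684498202}
scene 46.414380309307575 -0.1209072170543477 [ 1.17389022 -0.69089866  0.71026752] [-0.54660859  0.59746955 -0.58672752]
side 53.451755982023485 -0.09086907341984286 [0.51181202 0.76865992 0.46857129] [ 0.08276028 -0.86357798 -0.49737692]
```

View pics/scene0.png

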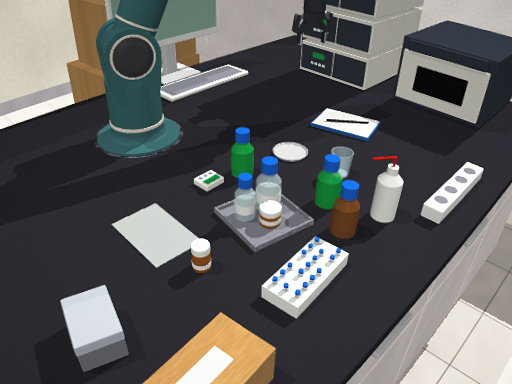

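View pics/side0.png

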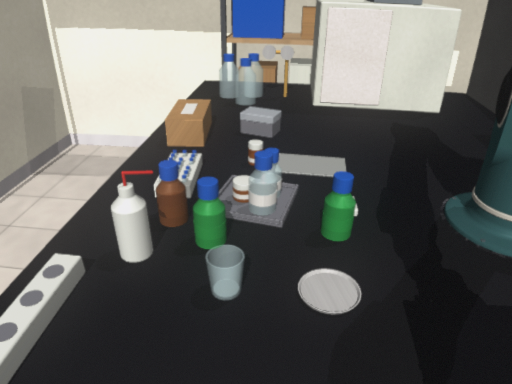

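The scene picture shows the tray around (263,218). The slim bottle's cap is at (246,181), the large bottle's cap at (269,166) and the squat jar's lid at (270,208). The slender jar's lid is at (201,245), the mat at (155,233) and the dish at (290,151). The beaker is at (342,160), the timer at (209,180), and there are green and brown decoys.

The side picture shows the large cap at (263,160), the slim cap partly hidden at (272,156), the squat lid at (243,183), the slender lid at (256,145), the dish at (330,290), and a green bottle at (338,205).

```bash
python3 - <<'E'
from h import *
np.set_printoptions(precision=4,suppress=True)
for n in("scene0","side0"):
    d=load(n); P=cloud(d)
    v,u=np.mgrid[:384,:512]
    im=cv2.cvtColor(d["frame"],cv2.COLOR_RGB2HSV)
    ok=(d["range_z"]>0)
    # height map segmentation of objects by connected comps in color: blue caps
    for nm,m in(("blue",(im[...,0]>105)&(im[...,0]<128)&(im[...,1]>150)&(im[...,2]>60)),("white",(im[...,1]<50)&(im[...,2]>170))):
        k,l,st,ce=cv2.connectedComponentsWithStats((m&ok).astype(np.uint8))
        for i in range(1,k):
            if st[i,4]<40: continue
            Q=P[l==i]
            if abs(Q[:,1]).mean()>.6 or Q[:,0].mean()<.2 or Q[:,0].mean()>1: continue
            lo,hi=np.percentile(Q,[2,98],axis=0); print(n,nm,ce[i].round(),st[i,4],"lo",lo,"hi",hi,"mid",(lo+hi)/2)
E
python3 - <<'E'
from h import *
d=load("scene0")
cv2.imwrite("pics/c1.png",cv2.resize(d["frame"][115:290,95:370,::-1],None,fx=2.9,fy=2.9,interpolation=cv2.INTER_CUBIC)[:600,:800])
d=load("side0")
cv2.imwrite("pics/c2.png",cv2.resize(d["frame"][130:320,140:390,::-1],None,fx=3.1,fy=3.1,interpolation=cv2.INTER_CUBIC)[:600,:800])
E
```

```text
scene0 blue [344. 132.] 238 lo [ 0.3653  0.4637 -0.0009] hi [0.5607 0.6375 0.0133] mid [0.463  0.5506 0.0062]
scene0 blue [242. 134.] 228 lo [ 0.1959  0.064  -0.0025] hi [0.4261 0.2941 0.1385] mid [0.311  0.1791 0.068 ]
scene0 blue [331. 163.] 254 lo [ 0.5234  0.1215 -0.0023] hi [0.6839 0.3255 0.1382] mid [0.6036 0.2235 0.068 ]
scene0 blue [269. 165.] 293 lo [ 0.3919 -0.0061 -0.0028] hi [0.5897 0.2165 0.1442] mid [0.4908 0.1052 0.0707]
scene0 blue [245. 181.] 208 lo [ 0.54   -0.0745  0.0973] hi [ 0.5734 -0.042   0.1242] mid [ 0.5567 -0.0582  0.1107]
scene0 blue [349. 189.] 314 lo [ 0.644   0.0535 -0.0025] hi [0.7821 0.2841 0.1391] mid [0.713  0.1688 0.0683]
scene0 white [346. 122.] 905 lo [0.3444 0.483  0.0089] hi [0.5428 0.637  0.0159] mid [0.4436 0.56   0.0124]
scene0 white [290. 151.] 469 lo [ 0.379   0.2268 -0.0009] hi [0.475  0.322  0.0079] mid [0.427  0.2744 0.0035]
scene0 white [450. 192.] 1305 lo [0.8763 0.2698 0.0049] hi [0.9289 0.5601 0.0429] mid [0.9026 0.4149 0.0239]
scene0 white [388. 195.] 1099 lo [0.7851 0.1686 0.0049] hi [0.8332 0.2081 0.1493] mid [0.8091 0.1883 0.077
[... 2457 characters left out ...]
 0.837  -0.0028  0.0481] mid [ 0.8278 -0.0278  0.0346]
side0 white [128. 224.] 1763 lo [0.7747 0.2008 0.0064] hi [0.8197 0.2325 0.1503] mid [0.7972 0.2166 0.0784]
side0 white [262. 200.] 260 lo [0.5437 0.0316 0.0303] hi [0.5907 0.0453 0.0588] mid [0.5672 0.0385 0.0445]
side0 white [241. 196.] 54 lo [ 0.5994 -0.0127  0.0169] hi [0.6342 0.0203 0.04  ] mid [0.6168 0.0038 0.0284]
side0 white [ 34. 300.] 2006 lo [0.8738 0.2768 0.0382] hi [0.9238 0.4889 0.0419] mid [0.8988 0.3828 0.0401]
side0 white [226. 274.] 69 lo [0.5927 0.3079 0.0413] hi [0.6084 0.3133 0.0753] mid [0.6006 0.3106 0.0583]
side0 white [329. 290.] 1855 lo [0.3859 0.2199 0.0022] hi [0.473  0.3116 0.0084] mid [0.4294 0.2658 0.0053]
```

View pics/c1.png

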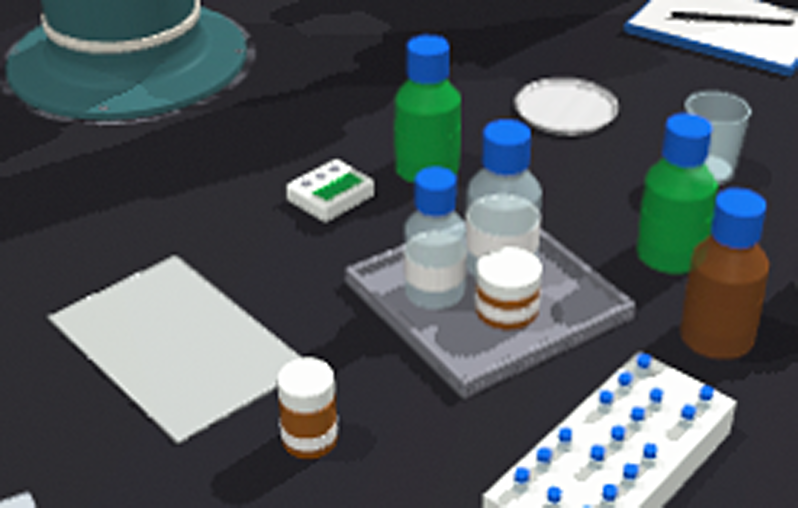

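View pics/c2.png

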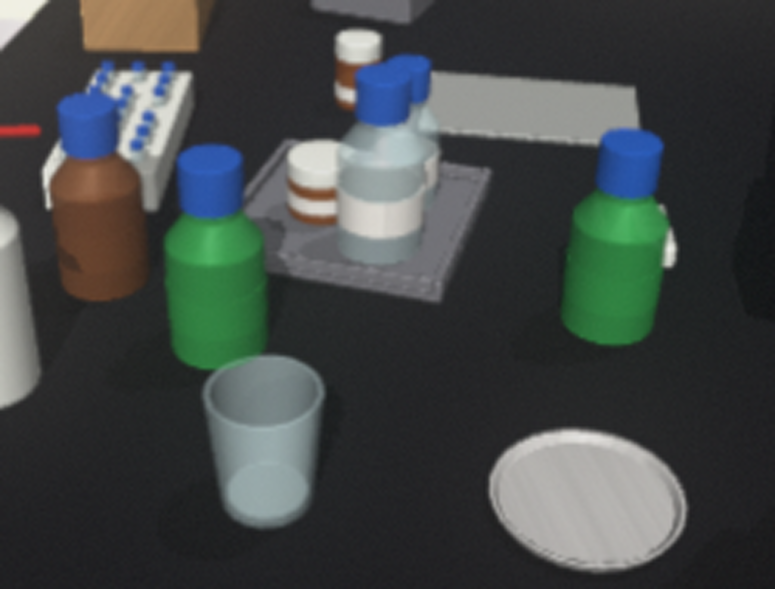

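```bash
cat >> h.py <<'E'
def go(x,y,z,yaw):
    s=bot.state(); R=Ro.from_euler('xyz',s['eef_rot'],degrees=True); R2=Ro.from_euler('xyz',[180,0,yaw],degrees=True)
    print("travel",R.inv().apply(np.array([x,y,z])-s['tool_pos']).round(4).tolist(),"rot",(R.inv()*R2).as_rotvec().round(4).tolist())
E
python3 - <<'E'
from h import *
np.set_printoptions(precision=4,suppress=True)
d=optics.read_camera("wrist"); print(d["tool_from_camera"],d["fovy"])
go(.5,0,.42,90)
E
```

```text
[[-0.0008 -0.9533 -0.3021  0.0778]
 [ 1.     -0.0009  0.0002 -0.0001]
 [-0.0004 -0.3021  0.9533 -0.1178]
 [ 0.      0.      0.      1.    ]] 61.290212991987275
travel [-0.4576, -0.4234, -0.1638] rot [-0.0008, 0.0006, 1.156]
```

Units first: turns go in shares of 4 rad. So 1.156 rad is 0.289.

Call:
arm_command:
  motion:
    - {"hand": 0.085,"travel": [-0.1,-0.09,-0.05],"delta_rot": [0,0,0.0625]}
    - {"hand": 0.085,"travel": [-0.2,-0.18,-0.1],"delta_rot": [0,0,0.125]}
    - {"hand": 0.085,"travel": [-0.2,-0.18,-0.1],"delta_rot": [0,0,0.125]}
    - {"hand": 0.085,"travel": [-0.3,-0.28,-0.15],"delta_rot": [0,0,0.2]}
    - {"hand": 0.085,"travel": [-0.3,-0.28,-0.15],"delta_rot": [0,0,0.2]}
    - {"hand": 0.085,"travel": [-0.424,-0.365,-0.164],"delta_rot": [0,0,0.289]}
    - {"hand": 0.085,"travel": [-0.424,-0.365,-0.164],"delta_rot": [0,0,0.289]}
    - {"hand": 0.085,"travel": [-0.424,-0.365,-0.164],"delta_rot": [0,0,0.289]}
    - {"hand": 0.085,"travel": [-0.424,-0.365,-0.164],"delta_rot": [0,0,0.289]}
    - {"hand": 0.085,"travel": [-0.424,-0.365,-0.164],"delta_rot": [0,0,0.289]}
    - {"hand": 0.085,"travel": [-0.424,-0.365,-0.164],"delta_rot": [0,0,0.289]}
    - {"hand": 0.085,"travel": [-0.424,-0.365,-0.164],"delta_rot": [0,0,0.289]}
    - {"hand": 0.085,"travel": [-0.424,-0.365,-0.164],"delta_rot": [0,0,0.289]}
    - {"hand": 0.085,"travel": [-0.424,-0.365,-0.164],"delta_rot": [0,0,0.289]}
    - {"hand": 0.085,"travel": [-0.424,-0.365,-0.164],"delta_rot": [0,0,0.289]}
    - {"hand": 0.085,"travel": [-0.424,-0.365,-0.164],"delta_rot": [0,0,0.289]}
    - {"hand": 0.085,"travel": [-0.424,-0.365,-0.164],"delta_rot": [0,0,0.289]}
    - {"hand": 0.085,"travel": [-0.424,-0.365,-0.164],"delta_rot": [0,0,0.289]}

```text
t: 1.65
tool_pos: [0.4924, 0.0681, 0.4199]
eef_rot: [-180.0, 0.0, 90.1]
wrist_force: [-0.1, 0.2, 0.0]
gripper_width: 0.0851
grasp_force: 0.0
```

Run:
```python
from h import *
print(bot.state()['tool_pos'],bot.state()['eef_rot'])
d=snap("wrist","w1")
cv2.imwrite("pics/w1b.png",cv2.resize(d["frame"][:,:,::-1],(800,600),interpolation=cv2.INTER_CUBIC))
```

```text
[0.49240508 0.06809836 0.4198967 ] [-1.79956999e+02  4.59624218e-03  9.00887323e+01]
```

View pics/w1b.png

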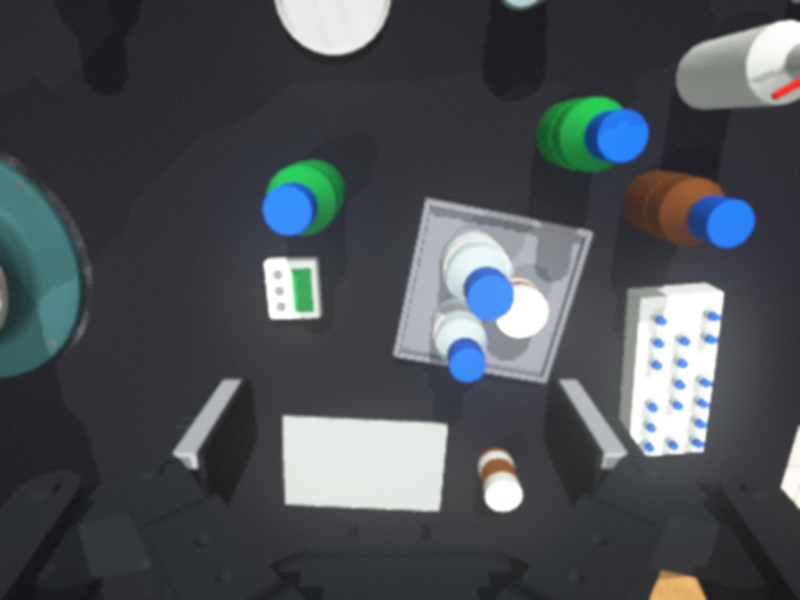

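The wrist view at 800 px scale shows tray rim corners at (428,199), (592,233), (546,382) and (395,356). The caps are large (490,293) and slim (467,360). The lids are squat (523,308) and slender (503,493). Mat corners are (283,416), (447,424), (440,511) and (286,503).

```bash
cat > m.py <<'E'
from h import *
np.set_printoptions(precision=4,suppress=True)
def top(n,c,r,zlo=None):
    # min-enclosing circle of highest flat points near c
    P=cloud(load(n)); Q=P[(np.hypot(P[...,0]-c[0],P[...,1]-c[1])<r)&(P[...,2]>.02)]
    if len(Q)<30: return n,len(Q)
    z=np.percentile(Q[:,2],90); T=Q[abs(Q[:,2]-z)<.004]; (x,y),rr=cv2.minEnclosingCircle((T[:,:2]*1000).astype(np.float32))
    lo,hi=np.percentile(T,[1,99],axis=0)
    return n,len(T),"z %.4f c %.4f %.4f r %.4f"%(np.median(T[:,2]),x/1000,y/1000,rr/1000), "box",(lo+hi)[:2]/2
E
python3 - <<'E'
from m import *
w=load("w1"); k=.64
C=[onz(w,u*k,v*k,.016)[:2] for u,v in((428,199),(592,233),(546,382),(395,356))]; C=np.array(C)
print("tray",C,C.mean(0)); e=(C[1]-C[0])+(C[2]-C[3]); yaw=np.degrees(np.arctan2(e[1],e[0])); print("yaw",yaw,[np.linalg.norm(C[i]-C[i-1]) for i in range(4)])
M=np.array([onz(w,u*k,v*k,.004)[:2] for u,v in((283,416),(447,424),(440,511),(286,503))]); print("mat",M,M.mean(0))
(c,s)=(np.cos(np.radians(yaw)),np.sin(np.radians(yaw)))
for p in((27,0),(-30,36),(-30,-36)): print(p,C.mean(0)+np.array([[c,-s],[s,c]])@np.array(p)/1000)
for nm,uv,z in(("L",(490,293),.144),("S",(467,360),.124),("Q",(523,308),.054),("J",(503,493),.066)):
    p=onz(w,uv[0]*k,uv[1]*k,z); print(nm,p,"depth",dep(w,uv[0]*k,uv[1]*k))
    for n in("w1","scene0","side0"): print("  ",top(n,p[:2],.034))
dd=(.428,.27)
for n in("scene0","side0"):
    P=cloud(load(n)); Q=P[(np.hypot(P[...,0]-dd[0],P[...,1]-dd[1])<.07)&(P[...,2]>.0055)&(P[...,2]<.011)]; (x,y),r=cv2.minEnclosingCircle((Q[:,:2]*1000).astype(np.float32)); print("dish",n,x,y,r)
d=load("side0")
# rim extremes in crop c2 (scale 3.1, offset 140,130)
print([onz(d,140+u/3.1,130+v/3.1,.009) for u,v in((489,492),(686,498),(580,430),(592,568))])
E
```

```text
tray [[ 0.5209  0.0762]
 [ 0.6941  0.0414]
 [ 0.661  -0.1331]
 [ 0.4867 -0.1001]] [ 0.5907 -0.0289]
yaw -11.05911111575129 [np.float64(0.17954743354600455), np.float64(0.17670161533907064), np.float64(0.17762027609881476), np.float64(0.17732484294421252)]
mat [[ 0.3511 -0.1857]
 [ 0.5495 -0.1963]
 [ 0.5446 -0.3269]
 [ 0.3452 -0.3151]] [ 0.4476 -0.256 ]
(27, 0) [ 0.6172 -0.0341]
(-30, 36) [0.5681 0.0122]
(-30, -36) [ 0.5543 -0.0585]
L [0.5659 0.0168 0.144 ] depth [0.5661 0.0165 0.1433]
   ('w1', 713, 'z 0.1440 c 0.5668 0.0124 r 0.0200', 'box', array([0.5662, 0.013 ]))
   ('scene0', 126, 'z 0.1425 c 0.5699 0.0131 r 0.0219', 'box', array([0.5706, 0.0121]))
   ('side0', 72, 'z 0.1399 c 0.5677 0.0149 r 0.0194', 'box', array([0.5677, 0.0209]))
S [ 0.5525 -0.0531  0.124 ] depth [ 0.5528 -0.0541  0.122 ]
   ('w1', 410, 'z 0.1239 c 0.5528 -0.0583 r 0.0169', 'box', array([ 0.5529, -0.0578]))
   ('scene0', 112, 'z 0.1221 c 0.5576 -0.0578 r 0.0179', 'box', array([ 0.5574, -0.0579]))
   ('side0', 61, 'z 0.1245 c 0.5541 -0.0588 r 0.0177', 'box', array([ 0.553 , -0.0583]))
Q [ 0.6174 -0.0287  0.054
[... 191 characters left out ...]
([ 0.6178, -0.0301]))
   ('side0', 153, 'z 0.0541 c 0.6188 -0.0330 r 0.0285', 'box', array([ 0.6244, -0.0332]))
J [ 0.6092 -0.2471  0.066 ] depth [ 0.6092 -0.247   0.0661]
   ('w1', 344, 'z 0.0659 c 0.6090 -0.2508 r 0.0208', 'box', array([ 0.6097, -0.2498]))
   ('scene0', 213, 'z 0.0662 c 0.6122 -0.2496 r 0.0219', 'box', array([ 0.6125, -0.2508]))
   ('side0', 74, 'z 0.0663 c 0.6111 -0.2490 r 0.0216', 'box', array([ 0.6114, -0.2488]))
dish scene0 431.9231872558594 269.2835388183594 56.629638671875
dish side0 428.151611328125 269.2966613769531 55.446720123291016
[array([0.4826, 0.275 , 0.009 ]), array([0.373 , 0.2683, 0.009 ]), array([0.4289, 0.2161, 0.009 ]), array([0.4288, 0.326 , 0.009 ])]
```

Call:
arm_command:
  motion:
    - {"hand": 0.06,"travel": [-0.042,0.02,0.03],"delta_rot": [0,0,0]}
    - {"hand": 0.06,"travel": [-0.084,0.04,0.06],"delta_rot": [0,0,0]}
    - {"hand": 0.06,"travel": [-0.126,0.061,0.1],"delta_rot": [0,0,0]}
    - {"hand": 0.06,"travel": [-0.126,0.061,0.14],"delta_rot": [0,0,0]}
    - {"hand": 0.06,"travel": [-0.126,0.061,0.18],"delta_rot": [0,0,0]}
    - {"hand": 0.06,"travel": [-0.126,0.061,0.2],"delta_rot": [0,0,0]}
    - {"hand": 0.06,"travel": [-0.126,0.061,0.22],"delta_rot": [0,0,0]}
    - {"hand": 0.06,"travel": [-0.126,0.061,0.24],"delta_rot": [0,0,0]}
    - {"hand": 0.06,"travel": [-0.126,0.061,0.24],"delta_rot": [0,0,0]}

```text
t: 2.45
tool_pos: [0.5518, -0.0579, 0.1762]
eef_rot: [-179.6, 0.0, 90.1]
wrist_force: [-0.0, -0.4, -0.3]
gripper_width: 0.06
grasp_force: 0.0
```

Run:
```python
from m import *
go(.5535,-.058,.117,90)
d=snap("wrist","w2"); print(bot.state()['gripper_width'])
for c in((.5535,-.058),(.567,.013),(.617,-.034)): print(top("w2",c,.032))
```

```text
travel [-0.0001, 0.0021, 0.0592] rot [-0.0065, 0.0004, 0.0012]
0.060143461079455056
('w2', 3883, 'z 0.2377 c 0.5530 -0.0414 r 0.0268', 'box', array([ 0.5527, -0.0434]))
('w2', 6064, 'z 0.1441 c 0.5670 0.0123 r 0.0200', 'box', array([0.5668, 0.0123]))
('w2', 1787, 'z 0.2316 c 0.6093 -0.0509 r 0.0090', 'box', array([ 0.6098, -0.0507]))
```

View pics/w2.png

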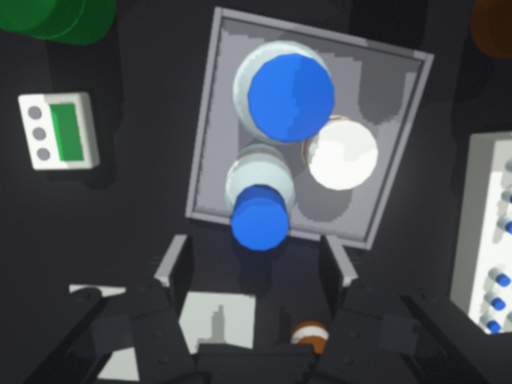

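The wrist picture shows the slim cap at (260,217) centred between the open fingers at about (172,262) and (340,262). The large cap is at (291,98).

Scaled: -0.006 rad is -0.0015.

Call:
arm_command:
  motion:
    - {"hand": 0.06,"travel": [0,0.002,0.02],"delta_rot": [-0.0015,0,0]}
    - {"hand": 0.06,"travel": [0,0.002,0.04],"delta_rot": [-0.0015,0,0]}
    - {"hand": 0.06,"travel": [0,0.002,0.055],"delta_rot": [-0.0015,0,0]}
    - {"hand": 0.06,"travel": [0,0.002,0.059],"delta_rot": [-0.0015,0,0]}
    - {"hand": 0.06,"travel": [0,0.002,0.059],"delta_rot": [-0.0015,0,0]}
    - {"hand": 0.045,"travel": [0,0.002,0.059],"delta_rot": [-0.0015,0,0]}
    - {"hand": 0.038,"travel": [0,0.002,0.059],"delta_rot": [-0.0015,0,0]}
    - {"hand": 0.034,"travel": [0,0.002,0.059],"delta_rot": [-0.0015,0,0]}
    - {"hand": 0.03,"travel": [0,0.002,0.059],"delta_rot": [-0.0015,0,0]}
    - {"hand": 0.03,"travel": [0,0.002,0.059],"delta_rot": [-0.0015,0,0]}
    - {"hand": 0.03,"travel": [0,0.002,0.059],"delta_rot": [-0.0015,0,0]}
    - {"hand": 0.03,"travel": [0,0.002,0.059],"delta_rot": [-0.0015,0,0]}

```text
t: 3.5
tool_pos: [0.5561, -0.0591, 0.1228]
eef_rot: [179.6, -0.0, 90.0]
wrist_force: [-6.8, 0.6, 19.2]
gripper_width: 0.0323
grasp_force: 57.9
```

Scaled: 0.006 rad is 0.0015.

Call:
arm_command:
  motion:
    - {"hand": 0.03,"travel": [0,0,-0.004],"delta_rot": [0.0015,0,0]}
    - {"hand": 0.03,"travel": [0,0,-0.012],"delta_rot": [0.0015,0,0]}
    - {"hand": 0.03,"travel": [0,0,-0.03],"delta_rot": [0.0015,0,0]}
    - {"hand": 0.03,"travel": [0,0,-0.055],"delta_rot": [0.0015,0,0]}
    - {"hand": 0.03,"travel": [0,0,-0.08],"delta_rot": [0.0015,0,0]}
    - {"hand": 0.03,"travel": [-0.02,-0.01,-0.1],"delta_rot": [0.0015,0,0]}
    - {"hand": 0.03,"travel": [-0.05,-0.02,-0.1],"delta_rot": [0.0015,0,0]}
    - {"hand": 0.03,"travel": [-0.08,-0.033,-0.1],"delta_rot": [0.0015,0,0]}
    - {"hand": 0.03,"travel": [-0.11,-0.046,-0.1],"delta_rot": [0.0015,0,0]}
    - {"hand": 0.03,"travel": [-0.14,-0.059,-0.1],"delta_rot": [0.0015,0,0]}
    - {"hand": 0.03,"travel": [-0.17,-0.072,-0.1],"delta_rot": [0.0015,0,0]}
    - {"hand": 0.03,"travel": [-0.19,-0.08,-0.1],"delta_rot": [0.0015,0,0]}
    - {"hand": 0.03,"travel": [-0.197,-0.08,-0.1],"delta_rot": [0.0015,0,0]}
    - {"hand": 0.03,"travel": [-0.197,-0.08,-0.1],"delta_rot": [0.0015,0,0]}
    - {"hand": 0.03,"travel": [-0.197,-0.08,-0.1],"delta_rot": [0.0015,0,0]}
    - {"hand": 0.03,"travel": [-0.197,-0.08,-0.1],"delta_rot": [0.0015,0,0]}

```text
t: 4.83
tool_pos: [0.4758, -0.2548, 0.221]
eef_rot: [180.0, -0.0, 90.1]
wrist_force: [0.6, 0.7, -2.1]
gripper_width: 0.0325
grasp_force: 60.0
```

Run:
```python
from m import *
s=bot.state(); print(s['tool_pos'],s['eef_rot'],s['wrist_force'],s['gripper_width'])
d=snap("side","s1"); d=snap("scene","sc1")
cv2.imwrite("pics/sc1c.png",cv2.resize(d["frame"][60:300,60:380,::-1],(800,600)))
```

```text
[ 0.4758 -0.2548  0.221 ] [179.9916  -0.0183  90.0808] [ 0.6358  0.6838 -2.0615] 0.032467752732947976
```

View pics/sc1c.png

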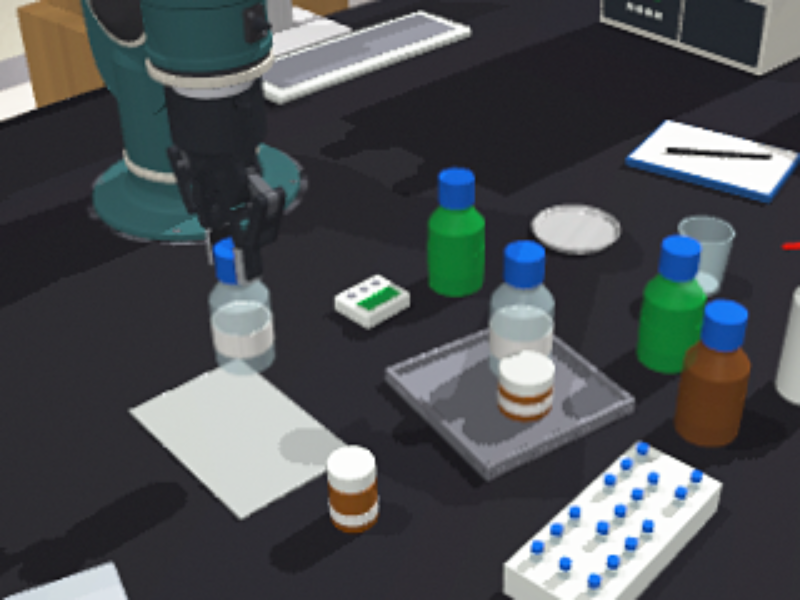

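The picture shows the slim bottle held upright over the mat, with its body at about (242,320) in the crop. The squat jar and the large bottle have not moved.

Call:
arm_command:
  motion:
    - {"hand": 0.03,"travel": [0,0,0.025],"delta_rot": [0,0,0]}
    - {"hand": 0.03,"travel": [0,0,0.05],"delta_rot": [0,0,0]}
    - {"hand": 0.03,"travel": [0,0,0.072],"delta_rot": [0,0,0]}
    - {"hand": 0.03,"travel": [0,0,0.085],"delta_rot": [0,0,0]}
    - {"hand": 0.03,"travel": [0,0,0.092],"delta_rot": [0,0,0]}
    - {"hand": 0.03,"travel": [0,0,0.095],"delta_rot": [0,0,0]}
    - {"hand": 0.03,"travel": [0,0,0.097],"delta_rot": [0,0,0]}
    - {"hand": 0.03,"travel": [0,0,0.098],"delta_rot": [0,0,0]}
    - {"hand": 0.03,"travel": [0,0,0.099],"delta_rot": [0,0,0]}
    - {"hand": 0.03,"travel": [0,0,0.0995],"delta_rot": [0,0,0]}
    - {"hand": 0.03,"travel": [0,0,0.0995],"delta_rot": [0,0,0]}
    - {"hand": 0.03,"travel": [0,0,0.0995],"delta_rot": [0,0,0]}

```text
t: 5.93
tool_pos: [0.4754, -0.256, 0.1217]
eef_rot: [180.0, 0.0, 90.0]
wrist_force: [0.6, 0.2, -2.1]
gripper_width: 0.0322
grasp_force: 60.0
```

Call:
arm_command:
  motion:
    - {"hand": 0.03,"travel": [0,0,0.0005],"delta_rot": [0,0,0]}
    - {"hand": 0.03,"travel": [0,0,0.001],"delta_rot": [0,0,0]}
    - {"hand": 0.03,"travel": [0,0,0.0015],"delta_rot": [0,0,0]}
    - {"hand": 0.03,"travel": [0,0,0.0015],"delta_rot": [0,0,0]}

```text
t: 6.27
tool_pos: [0.4754, -0.2566, 0.1209]
eef_rot: [179.9, 0.0, 90.0]
wrist_force: [-6.2, 1.8, 17.5]
gripper_width: 0.0323
grasp_force: 62.4
```

Call:
arm_command:
  motion:
    - {"hand": 0.036,"travel": [0,0,-0.0008],"delta_rot": [0,0,0]}
    - {"hand": 0.045,"travel": [0,0,-0.0008],"delta_rot": [0,0,0]}
    - {"hand": 0.06,"travel": [0,0,-0.0008],"delta_rot": [0,0,0]}
    - {"hand": 0.06,"travel": [0,0,-0.0008],"delta_rot": [0,0,0]}
    - {"hand": 0.06,"travel": [0,0,-0.03],"delta_rot": [0,0,0]}
    - {"hand": 0.06,"travel": [0,0,-0.07],"delta_rot": [0,0,0]}
    - {"hand": 0.06,"travel": [0,0,-0.11],"delta_rot": [0,0,0]}
    - {"hand": 0.06,"travel": [0.03,0.01,-0.13],"delta_rot": [0,0,0]}
    - {"hand": 0.06,"travel": [0.07,0.025,-0.13],"delta_rot": [0,0,0]}
    - {"hand": 0.06,"travel": [0.1,0.04,-0.13],"delta_rot": [0,0,0]}
    - {"hand": 0.06,"travel": [0.14,0.05,-0.13],"delta_rot": [0,0,0]}
    - {"hand": 0.06,"travel": [0.18,0.06,-0.13],"delta_rot": [0,0,0]}
    - {"hand": 0.06,"travel": [0.22,0.075,-0.13],"delta_rot": [0,0,0]}
    - {"hand": 0.06,"travel": [0.255,0.09,-0.13],"delta_rot": [0,0,0]}
    - {"hand": 0.06,"travel": [0.268,0.0915,-0.13],"delta_rot": [0,0,0]}
    - {"hand": 0.06,"travel": [0.268,0.0915,-0.13],"delta_rot": [0,0,0]}
    - {"hand": 0.06,"travel": [0.268,0.0915,-0.13],"delta_rot": [0,0,0]}
    - {"hand": 0.06,"travel": [0.268,0.0915,-0.13],"delta_rot": [0,0,0]}

```text
t: 7.77
tool_pos: [0.5665, 0.011, 0.2498]
eef_rot: [-180.0, 0.0, 89.9]
wrist_force: [-1.3, -0.1, -0.1]
gripper_width: 0.0597
grasp_force: 0.0
```

Run:
```python
from m import *
d=snap("scene","sc2"); d=snap("side","s2"); d=snap("wrist","w3")
for n in("sc2","s2","w3"): print(top(n,(.4754,-.256),.03))
go(.567,.0125,.136,90); print(bot.state()['tool_pos'])
```

```text
('sc2', 111, 'z 0.1206 c 0.4749 -0.2565 r 0.0177', 'box', array([ 0.4751, -0.2557]))
('s2', 35, 'z 0.1148 c 0.4726 -0.2539 r 0.0169', 'box', array([ 0.4726, -0.2471]))
('w3', 48, 'z 0.0431 c 0.4843 -0.2335 r 0.0074', 'box', array([ 0.4846, -0.2335]))
travel [0.0016, 0.0004, 0.114] rot [0.0002, 0.0002, -0.0017]
[0.5666 0.0109 0.25  ]
```

Call:
arm_command:
  motion:
    - {"hand": 0.06,"travel": [0.0015,0.0005,0.035],"delta_rot": [0,0,0]}
    - {"hand": 0.06,"travel": [0.0015,0.0005,0.065],"delta_rot": [0,0,0]}
    - {"hand": 0.06,"travel": [0.0015,0.0005,0.09],"delta_rot": [0,0,0]}
    - {"hand": 0.06,"travel": [0.0015,0.0005,0.106],"delta_rot": [0,0,0]}
    - {"hand": 0.06,"travel": [0.0015,0.0005,0.111],"delta_rot": [0,0,0]}
    - {"hand": 0.06,"travel": [0.0015,0.0005,0.111],"delta_rot": [0,0,0]}
    - {"hand": 0.06,"travel": [0.0015,0.0005,0.111],"delta_rot": [0,0,0]}
    - {"hand": 0.05,"travel": [0.0015,0.0005,0.111],"delta_rot": [0,0,0]}
    - {"hand": 0.044,"travel": [0.0015,0.0005,0.111],"delta_rot": [0,0,0]}
    - {"hand": 0.04,"travel": [0.0015,0.0005,0.111],"delta_rot": [0,0,0]}
    - {"hand": 0.035,"travel": [0.0015,0.0005,0.111],"delta_rot": [0,0,0]}
    - {"hand": 0.035,"travel": [0.0015,0.0005,0.111],"delta_rot": [0,0,0]}
    - {"hand": 0.035,"travel": [0.0015,0.0005,0.111],"delta_rot": [0,0,0]}

```text
t: 9.0
tool_pos: [0.5676, 0.0136, 0.14]
eef_rot: [179.9, -0.0, 90.0]
wrist_force: [-2.9, -0.6, 12.9]
gripper_width: 0.0384
grasp_force: 59.3
```

Call:
arm_command:
  motion:
    - {"hand": 0.035,"travel": [0,0,-0.004],"delta_rot": [0,0,0]}
    - {"hand": 0.035,"travel": [0,0,-0.012],"delta_rot": [0,0,0]}
    - {"hand": 0.035,"travel": [0,0,-0.03],"delta_rot": [0,0,0]}
    - {"hand": 0.035,"travel": [0,0,-0.055],"delta_rot": [0,0,0]}
    - {"hand": 0.035,"travel": [0,0,-0.08],"delta_rot": [0,0,0]}
    - {"hand": 0.035,"travel": [-0.01,-0.01,-0.11],"delta_rot": [0,0,0]}
    - {"hand": 0.035,"travel": [-0.03,-0.03,-0.13],"delta_rot": [0,0,0]}
    - {"hand": 0.035,"travel": [-0.056,-0.05,-0.14],"delta_rot": [0,0,0]}
    - {"hand": 0.035,"travel": [-0.085,-0.07,-0.14],"delta_rot": [0,0,0]}
    - {"hand": 0.035,"travel": [-0.115,-0.09,-0.14],"delta_rot": [0,0,0]}
    - {"hand": 0.035,"travel": [-0.145,-0.11,-0.14],"delta_rot": [0,0,0]}
    - {"hand": 0.035,"travel": [-0.175,-0.13,-0.14],"delta_rot": [0,0,0]}
    - {"hand": 0.035,"travel": [-0.205,-0.15,-0.14],"delta_rot": [0,0,0]}
    - {"hand": 0.035,"travel": [-0.235,-0.165,-0.14],"delta_rot": [0,0,0]}
    - {"hand": 0.035,"travel": [-0.26,-0.175,-0.14],"delta_rot": [0,0,0]}
    - {"hand": 0.035,"travel": [-0.268,-0.177,-0.14],"delta_rot": [0,0,0]}
    - {"hand": 0.035,"travel": [-0.268,-0.177,-0.14],"delta_rot": [0,0,0]}
    - {"hand": 0.035,"travel": [-0.268,-0.177,-0.14],"delta_rot": [0,0,0]}
    - {"hand": 0.035,"travel": [-0.268,-0.177,-0.14],"delta_rot": [0,0,0]}

```text
t: 10.58
tool_pos: [0.3906, -0.2535, 0.2789]
eef_rot: [-180.0, -0.0, 90.1]
wrist_force: [-0.4, 1.1, -3.7]
gripper_width: 0.0385
grasp_force: 61.2
```

Call:
arm_command:
  motion:
    - {"hand": 0.035,"travel": [0,0,0.025],"delta_rot": [0,0,0]}
    - {"hand": 0.035,"travel": [0,0,0.055],"delta_rot": [0,0,0]}
    - {"hand": 0.035,"travel": [0,0,0.085],"delta_rot": [0,0,0]}
    - {"hand": 0.035,"travel": [0,0,0.11],"delta_rot": [0,0,0]}
    - {"hand": 0.035,"travel": [0,0,0.126],"delta_rot": [0,0,0]}
    - {"hand": 0.035,"travel": [0,0,0.133],"delta_rot": [0,0,0]}
    - {"hand": 0.035,"travel": [0,0,0.136],"delta_rot": [0,0,0]}
    - {"hand": 0.035,"travel": [0,0,0.138],"delta_rot": [0,0,0]}
    - {"hand": 0.035,"travel": [0,0,0.139],"delta_rot": [0,0,0]}
    - {"hand": 0.035,"travel": [0,0,0.1395],"delta_rot": [0,0,0]}
    - {"hand": 0.035,"travel": [0,0,0.14],"delta_rot": [0,0,0]}
    - {"hand": 0.035,"travel": [0,0,0.1405],"delta_rot": [0,0,0]}
    - {"hand": 0.035,"travel": [0,0,0.1405],"delta_rot": [0,0,0]}

```text
t: 11.67
tool_pos: [0.3904, -0.2544, 0.1386]
eef_rot: [180.0, 0.0, 90.0]
wrist_force: [0.7, 0.1, -2.6]
gripper_width: 0.0386
grasp_force: 61.2
```

Call:
arm_command:
  motion:
    - {"hand": 0.035,"travel": [0,0,0.0006],"delta_rot": [0,0,0]}
    - {"hand": 0.042,"travel": [0,0,0.0003],"delta_rot": [0,0,0]}
    - {"hand": 0.05,"travel": [0,0,0],"delta_rot": [0,0,0]}
    - {"hand": 0.06,"travel": [0,0,0],"delta_rot": [0,0,0]}
    - {"hand": 0.06,"travel": [0,0,0],"delta_rot": [0,0,0]}
    - {"hand": 0.06,"travel": [0,0,-0.03],"delta_rot": [0,0,0]}
    - {"hand": 0.06,"travel": [0,0,-0.07],"delta_rot": [0,0,0]}
    - {"hand": 0.07,"travel": [0,0,-0.1],"delta_rot": [0,0,0]}
    - {"hand": 0.075,"travel": [0.025,0.025,-0.12],"delta_rot": [0,0,0]}
    - {"hand": 0.075,"travel": [0.05,0.05,-0.12],"delta_rot": [0,0,0]}
    - {"hand": 0.075,"travel": [0.075,0.075,-0.12],"delta_rot": [0,0,0]}
    - {"hand": 0.075,"travel": [0.1,0.1,-0.12],"delta_rot": [0,0,0]}
    - {"hand": 0.075,"travel": [0.125,0.125,-0.12],"delta_rot": [0,0,0]}
    - {"hand": 0.075,"travel": [0.15,0.15,-0.12],"delta_rot": [0,0,0]}
    - {"hand": 0.075,"travel": [0.175,0.18,-0.12],"delta_rot": [0,0,0]}
    - {"hand": 0.075,"travel": [0.2,0.205,-0.12],"delta_rot": [0,0,0]}
    - {"hand": 0.075,"travel": [0.22,0.226,-0.12],"delta_rot": [0,0,0]}
    - {"hand": 0.075,"travel": [0.22,0.226,-0.12],"delta_rot": [0,0,0]}
    - {"hand": 0.075,"travel": [0.22,0.226,-0.12],"delta_rot": [0,0,0]}
    - {"hand": 0.075,"travel": [0.22,0.226,-0.12],"delta_rot": [0,0,0]}

```text
t: 13.33
tool_pos: [0.6158, -0.0351, 0.2582]
eef_rot: [-180.0, 0.0, 90.0]
wrist_force: [-0.0, 0.6, 0.8]
gripper_width: 0.0753
grasp_force: 0.0
```

Run:
```python
from m import *
d=snap("scene","sc3"); snap("side","s3"); snap("wrist","w4")
for n in("sc3","s3"):
  for c in((.4754,-.256),(.39,-.2544),(.617,-.034)): print(c,top(n,c,.03))
print(top("w4",(.617,-.034),.035))
go(.617,-.034,.044,90); print(bot.state()['tool_pos'])
w=load("w4"); v=w["frame"]; cv2.imwrite("pics/mix.png",cv2.resize(np.hstack([v,d["frame"]])[:,:,::-1],(800,300)))
```

```text
(0.4754, -0.256) ('sc3', 115, 'z 0.1210 c 0.4746 -0.2548 r 0.0172', 'box', array([ 0.4747, -0.2559]))
(0.39, -0.2544) ('sc3', 150, 'z 0.1405 c 0.3919 -0.2569 r 0.0225', 'box', array([ 0.3928, -0.2548]))
(0.617, -0.034) ('sc3', 40, 'z 0.4072 c 0.6238 -0.0453 r 0.0268', 'box', array([ 0.6238, -0.0477]))
(0.4754, -0.256) ('s3', 32, 'z 0.1148 c 0.4725 -0.2523 r 0.0171', 'box', array([ 0.4726, -0.2463]))
(0.39, -0.2544) ('s3', 77, 'z 0.1406 c 0.3895 -0.2529 r 0.0204', 'box', array([ 0.3901, -0.2532]))
(0.617, -0.034) ('s3', 45, 'z 0.3564 c 0.6166 -0.0278 r 0.0284', 'box', array([ 0.6165, -0.0163]))
('w4', 3637, 'z 0.3217 c 0.6156 -0.0209 r 0.0315', 'box', array([ 0.6159, -0.0204]))
travel [0.0014, 0.0012, 0.2146] rot [0.0003, -0.0001, -0.0014]
[ 0.6157 -0.0354  0.2586]
```

View pics/mix.png

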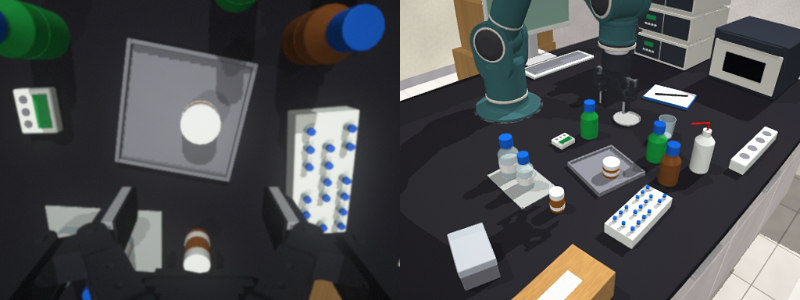

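The wrist view (left half) shows the squat lid at about (200,122) in the empty tray. The scene view shows both bottles on the mat at about (506,150) and (523,172), with the slender jar at (557,198).

Call:
arm_command:
  motion:
    - {"hand": 0.075,"travel": [0.001,0.001,0.04],"delta_rot": [0,0,0]}
    - {"hand": 0.075,"travel": [0.001,0.001,0.08],"delta_rot": [0,0,0]}
    - {"hand": 0.075,"travel": [0.001,0.001,0.12],"delta_rot": [0,0,0]}
    - {"hand": 0.075,"travel": [0.001,0.001,0.15],"delta_rot": [0,0,0]}
    - {"hand": 0.075,"travel": [0.001,0.001,0.175],"delta_rot": [0,0,0]}
    - {"hand": 0.075,"travel": [0.001,0.001,0.195],"delta_rot": [0,0,0]}
    - {"hand": 0.075,"travel": [0.001,0.001,0.21],"delta_rot": [0,0,0]}
    - {"hand": 0.075,"travel": [0.001,0.001,0.216],"delta_rot": [0,0,0]}
    - {"hand": 0.075,"travel": [0.001,0.001,0.216],"delta_rot": [0,0,0]}
    - {"hand": 0.075,"travel": [0.001,0.001,0.216],"delta_rot": [0,0,0]}
    - {"hand": 0.065,"travel": [0.001,0.001,0.216],"delta_rot": [0,0,0]}
    - {"hand": 0.058,"travel": [0.001,0.001,0.216],"delta_rot": [0,0,0]}
    - {"hand": 0.054,"travel": [0.001,0.001,0.216],"delta_rot": [0,0,0]}
    - {"hand": 0.049,"travel": [0.001,0.001,0.216],"delta_rot": [0,0,0]}
    - {"hand": 0.049,"travel": [0.001,0.001,0.216],"delta_rot": [0,0,0]}
    - {"hand": 0.049,"travel": [0.001,0.001,0.216],"delta_rot": [0,0,0]}

```text
t: 14.82
tool_pos: [0.6176, -0.0334, 0.0435]
eef_rot: [179.9, -0.0, 90.0]
wrist_force: [-5.6, 0.4, 14.3]
gripper_width: 0.0531
grasp_force: 60.8
```

Call:
arm_command:
  motion:
    - {"hand": 0.049,"travel": [0,0,-0.004],"delta_rot": [0,0,0]}
    - {"hand": 0.049,"travel": [0,0,-0.015],"delta_rot": [0,0,0]}
    - {"hand": 0.049,"travel": [0,0,-0.035],"delta_rot": [0,0,0]}
    - {"hand": 0.049,"travel": [0.01,-0.005,-0.06],"delta_rot": [0,0,0]}
    - {"hand": 0.049,"travel": [0.03,-0.02,-0.08],"delta_rot": [0,0,0]}
    - {"hand": 0.049,"travel": [0.06,-0.038,-0.09],"delta_rot": [0,0,0]}
    - {"hand": 0.049,"travel": [0.09,-0.057,-0.09],"delta_rot": [0,0,0]}
    - {"hand": 0.049,"travel": [0.12,-0.076,-0.09],"delta_rot": [0,0,0]}
    - {"hand": 0.049,"travel": [0.15,-0.095,-0.09],"delta_rot": [0,0,0]}
    - {"hand": 0.049,"travel": [0.18,-0.114,-0.09],"delta_rot": [0,0,0]}
    - {"hand": 0.049,"travel": [0.21,-0.133,-0.09],"delta_rot": [0,0,0]}
    - {"hand": 0.049,"travel": [0.24,-0.152,-0.09],"delta_rot": [0,0,0]}
    - {"hand": 0.049,"travel": [0.265,-0.168,-0.09],"delta_rot": [0,0,0]}
    - {"hand": 0.049,"travel": [0.285,-0.18,-0.09],"delta_rot": [0,0,0]}
    - {"hand": 0.049,"travel": [0.299,-0.187,-0.09],"delta_rot": [0,0,0]}
    - {"hand": 0.049,"travel": [0.304,-0.189,-0.09],"delta_rot": [0,0,0]}
    - {"hand": 0.049,"travel": [0.304,-0.189,-0.09],"delta_rot": [0,0,0]}
    - {"hand": 0.049,"travel": [0.304,-0.189,-0.09],"delta_rot": [0,0,0]}
    - {"hand": 0.049,"travel": [0.304,-0.189,-0.09],"delta_rot": [0,0,0]}

```text
t: 16.4
tool_pos: [0.4289, 0.2694, 0.1326]
eef_rot: [180.0, 0.0, 89.9]
wrist_force: [0.5, -0.2, -0.7]
gripper_width: 0.053
grasp_force: 63.1
```

Run:
```python
from m import *
print(bot.state()['tool_pos'],bot.state()['wrist_force'])
d=snap("side","s4"); d2=snap("wrist","w5")
cv2.imwrite("pics/mix2.png",np.vstack([cv2.resize(d["frame"][120:350,190:440,::-1],(580,534))]))
```

```text
[0.4289 0.2694 0.1326] [ 0.4571 -0.2184 -0.669 ]
```

View pics/mix2.png

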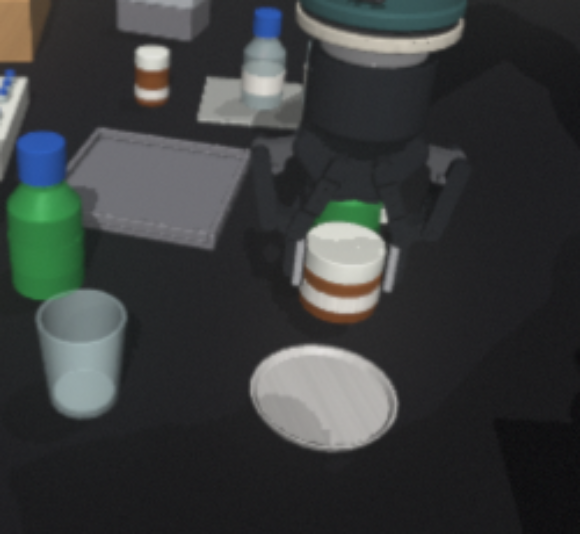

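The side picture shows the squat jar held upright at (343,270) in the crop, above the dish centred at (324,397).

Call:
arm_command:
  motion:
    - {"hand": 0.049,"travel": [0.0006,0,0.025],"delta_rot": [0,0,0]}
    - {"hand": 0.049,"travel": [0.0006,0,0.05],"delta_rot": [0,0,0]}
    - {"hand": 0.049,"travel": [0.0006,0,0.07],"delta_rot": [0,0,0]}
    - {"hand": 0.049,"travel": [0.0006,0,0.081],"delta_rot": [0,0,0]}
    - {"hand": 0.049,"travel": [0.0006,0,0.086],"delta_rot": [0,0,0]}
    - {"hand": 0.049,"travel": [0.0006,0,0.088],"delta_rot": [0,0,0]}
    - {"hand": 0.049,"travel": [0.0006,0,0.089],"delta_rot": [0,0,0]}
    - {"hand": 0.049,"travel": [0.0006,0,0.0895],"delta_rot": [0,0,0]}
    - {"hand": 0.049,"travel": [0.0006,0,0.09],"delta_rot": [0,0,0]}
    - {"hand": 0.049,"travel": [0.0006,0,0.0905],"delta_rot": [0,0,0]}
    - {"hand": 0.049,"travel": [0.0006,0,0.0905],"delta_rot": [0,0,0]}

```text
t: 17.42
tool_pos: [0.4284, 0.2714, 0.0422]
eef_rot: [180.0, -0.0, 90.0]
wrist_force: [-0.0, -0.0, -1.4]
gripper_width: 0.0528
grasp_force: 63.1
```

Call:
arm_command:
  motion:
    - {"hand": 0.049,"travel": [0,0,0.0005],"delta_rot": [0,0,0]}
    - {"hand": 0.049,"travel": [0,0,0.001],"delta_rot": [0,0,0]}
    - {"hand": 0.058,"travel": [0,0,0.0005],"delta_rot": [0,0,0]}
    - {"hand": 0.065,"travel": [0,0,0],"delta_rot": [0,0,0]}
    - {"hand": 0.075,"travel": [0,0,0],"delta_rot": [0,0,0]}
    - {"hand": 0.075,"travel": [0,0,0],"delta_rot": [0,0,0]}
    - {"hand": 0.075,"travel": [0,0,-0.03],"delta_rot": [0,0,0]}
    - {"hand": 0.075,"travel": [0,0,-0.065],"delta_rot": [0,0,0]}
    - {"hand": 0.07,"travel": [0,0,-0.1],"delta_rot": [0,0,0]}
    - {"hand": 0.06,"travel": [0,0,-0.14],"delta_rot": [0,0,0]}
    - {"hand": 0.06,"travel": [-0.03,0.01,-0.16],"delta_rot": [0,0,0]}
    - {"hand": 0.06,"travel": [-0.06,0.02,-0.18],"delta_rot": [0,0,0]}
    - {"hand": 0.06,"travel": [-0.1,0.035,-0.18],"delta_rot": [0,0,0]}
    - {"hand": 0.06,"travel": [-0.14,0.05,-0.18],"delta_rot": [0,0,0]}
    - {"hand": 0.06,"travel": [-0.17,0.06,-0.18],"delta_rot": [0,0,0]}
    - {"hand": 0.06,"travel": [-0.2,0.07,-0.18],"delta_rot": [0,0,0]}
    - {"hand": 0.06,"travel": [-0.2,0.07,-0.18],"delta_rot": [0,0,0]}
    - {"hand": 0.06,"travel": [-0.2,0.07,-0.18],"delta_rot": [0,0,0]}

```text
t: 18.92
tool_pos: [0.4985, 0.0695, 0.2218]
eef_rot: [180.0, 0.0, 89.8]
wrist_force: [-0.2, 1.1, -0.1]
gripper_width: 0.0603
grasp_force: 0.0
```

Run:
```python
from m import *
snap("scene","sc5"); snap("side","s5")
for n in("sc5","s5"):
  for c in((.4285,.2705),(.61,-.25)): print(c,top(n,c,.035))
go(.611,-.25,.2,90); print(bot.state()['tool_pos'])
```

```text
(0.4285, 0.2705) ('sc5', 126, 'z 0.0502 c 0.4331 0.2726 r 0.0275', 'box', array([0.4336, 0.272 ]))
(0.61, -0.25) ('sc5', 216, 'z 0.0660 c 0.6133 -0.2502 r 0.0215', 'box', array([ 0.6132, -0.2505]))
(0.4285, 0.2705) ('s5', 555, 'z 0.0515 c 0.4286 0.2710 r 0.0275', 'box', array([0.4294, 0.2717]))
(0.61, -0.25) ('s5', 79, 'z 0.0661 c 0.6127 -0.2488 r 0.0228', 'box', array([ 0.6111, -0.2496]))
travel [-0.3218, 0.1129, 0.0216] rot [-0.0004, -0.0001, 0.0004]
[0.498  0.0718 0.2217]
```

Call:
arm_command:
  motion:
    - {"hand": 0.06,"travel": [-0.035,0.012,0],"delta_rot": [0,0,0]}
    - {"hand": 0.06,"travel": [-0.07,0.025,0],"delta_rot": [0,0,0]}
    - {"hand": 0.06,"travel": [-0.108,0.038,0],"delta_rot": [0,0,0]}
    - {"hand": 0.06,"travel": [-0.146,0.051,0],"delta_rot": [0,0,0]}
    - {"hand": 0.06,"travel": [-0.184,0.064,0],"delta_rot": [0,0,0]}
    - {"hand": 0.06,"travel": [-0.222,0.078,0],"delta_rot": [0,0,0]}
    - {"hand": 0.06,"travel": [-0.26,0.092,0],"delta_rot": [0,0,0]}
    - {"hand": 0.06,"travel": [-0.295,0.104,0],"delta_rot": [0,0,0]}
    - {"hand": 0.06,"travel": [-0.315,0.111,0.01],"delta_rot": [0,0,0]}
    - {"hand": 0.06,"travel": [-0.322,0.113,0.03],"delta_rot": [0,0,0]}
    - {"hand": 0.06,"travel": [-0.322,0.113,0.06],"delta_rot": [0,0,0]}
    - {"hand": 0.06,"travel": [-0.322,0.113,0.085],"delta_rot": [0,0,0]}
    - {"hand": 0.06,"travel": [-0.322,0.113,0.085],"delta_rot": [0,0,0]}
    - {"hand": 0.06,"travel": [-0.322,0.113,0.085],"delta_rot": [0,0,0]}

```text
t: 20.18
tool_pos: [0.6112, -0.2495, 0.1363]
eef_rot: [-179.9, -0.0, 90.1]
wrist_force: [0.1, -0.6, 1.2]
gripper_width: 0.0602
grasp_force: 0.0
```

Run:
```python
from m import *
d=snap("wrist","w6")
go(.611,-.25,.045,90); print(bot.state()['tool_pos'])
```

```text
travel [0.0001, -0.0009, 0.0928] rot [0.0002, 0.0002, 0.0013]
[ 0.6119 -0.2501  0.1378]
```

View pics/w6.png

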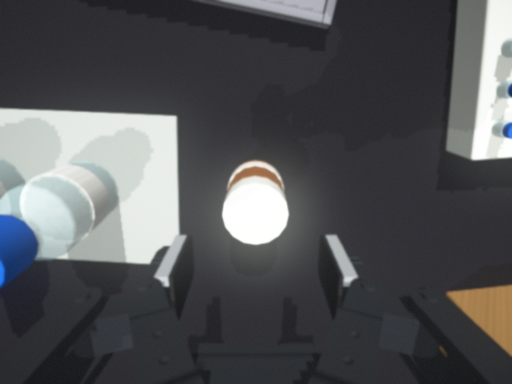

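The slender lid is at (256,210), midway between the fingers at (176,260) and (338,260).

Call:
arm_command:
  motion:
    - {"hand": 0.06,"travel": [0,-0.001,0.025],"delta_rot": [0,0,0]}
    - {"hand": 0.06,"travel": [0,-0.001,0.05],"delta_rot": [0,0,0]}
    - {"hand": 0.06,"travel": [0,-0.001,0.075],"delta_rot": [0,0,0]}
    - {"hand": 0.06,"travel": [0,-0.001,0.088],"delta_rot": [0,0,0]}
    - {"hand": 0.06,"travel": [0,-0.001,0.092],"delta_rot": [0,0,0]}
    - {"hand": 0.06,"travel": [0,-0.001,0.092],"delta_rot": [0,0,0]}
    - {"hand": 0.06,"travel": [0,-0.001,0.092],"delta_rot": [0,0,0]}
    - {"hand": 0.052,"travel": [0,-0.001,0.092],"delta_rot": [0,0,0]}
    - {"hand": 0.046,"travel": [0,-0.001,0.092],"delta_rot": [0,0,0]}
    - {"hand": 0.042,"travel": [0,-0.001,0.092],"delta_rot": [0,0,0]}
    - {"hand": 0.037,"travel": [0,-0.001,0.092],"delta_rot": [0,0,0]}
    - {"hand": 0.037,"travel": [0,-0.001,0.092],"delta_rot": [0,0,0]}
    - {"hand": 0.037,"travel": [0,-0.001,0.092],"delta_rot": [0,0,0]}

```text
t: 21.32
tool_pos: [0.6107, -0.251, 0.046]
eef_rot: [179.9, 0.0, 90.0]
wrist_force: [-1.6, 1.0, 10.2]
gripper_width: 0.0411
grasp_force: 59.5
```

Call:
arm_command:
  motion:
    - {"hand": 0.037,"travel": [0,0,-0.004],"delta_rot": [0,0,0]}
    - {"hand": 0.037,"travel": [0,0,-0.015],"delta_rot": [0,0,0]}
    - {"hand": 0.037,"travel": [0,0,-0.035],"delta_rot": [0,0,0]}
    - {"hand": 0.037,"travel": [0.01,0,-0.055],"delta_rot": [0,0,0]}
    - {"hand": 0.037,"travel": [0.03,0,-0.07],"delta_rot": [0,0,0]}
    - {"hand": 0.037,"travel": [0.06,0.001,-0.07],"delta_rot": [0,0,0]}
    - {"hand": 0.037,"travel": [0.09,0.002,-0.07],"delta_rot": [0,0,0]}
    - {"hand": 0.037,"travel": [0.12,0.003,-0.07],"delta_rot": [0,0,0]}
    - {"hand": 0.037,"travel": [0.15,0.004,-0.07],"delta_rot": [0,0,0]}
    - {"hand": 0.037,"travel": [0.18,0.005,-0.07],"delta_rot": [0,0,0]}
    - {"hand": 0.037,"travel": [0.202,0.006,-0.07],"delta_rot": [0,0,0]}
    - {"hand": 0.037,"travel": [0.213,0.006,-0.07],"delta_rot": [0,0,0]}
    - {"hand": 0.037,"travel": [0.216,0.006,-0.07],"delta_rot": [0,0,0]}
    - {"hand": 0.037,"travel": [0.216,0.006,-0.07],"delta_rot": [0,0,0]}
    - {"hand": 0.037,"travel": [0.216,0.006,-0.07],"delta_rot": [0,0,0]}
    - {"hand": 0.037,"travel": [0.216,0.006,-0.07],"delta_rot": [0,0,0]}

```text
t: 22.65
tool_pos: [0.6161, -0.0367, 0.1151]
eef_rot: [180.0, 0.0, 89.9]
wrist_force: [-0.0, -0.1, -1.1]
gripper_width: 0.0407
grasp_force: 60.7
```

Call:
arm_command:
  motion:
    - {"hand": 0.037,"travel": [0.001,0.0005,0],"delta_rot": [0,0,0]}
    - {"hand": 0.037,"travel": [0.001,0.0005,0.02],"delta_rot": [0,0,0]}
    - {"hand": 0.037,"travel": [0.001,0.0005,0.04],"delta_rot": [0,0,0]}
    - {"hand": 0.037,"travel": [0.001,0.0005,0.053],"delta_rot": [0,0,0]}
    - {"hand": 0.037,"travel": [0.001,0.0005,0.058],"delta_rot": [0,0,0]}
    - {"hand": 0.037,"travel": [0.001,0.0005,0.06],"delta_rot": [0,0,0]}
    - {"hand": 0.037,"travel": [0.001,0.0005,0.061],"delta_rot": [0,0,0]}
    - {"hand": 0.037,"travel": [0.001,0.0005,0.0615],"delta_rot": [0,0,0]}
    - {"hand": 0.037,"travel": [0.001,0.0005,0.062],"delta_rot": [0,0,0]}
    - {"hand": 0.037,"travel": [0.001,0.0005,0.0625],"delta_rot": [0,0,0]}
    - {"hand": 0.037,"travel": [0.001,0.0005,0.0625],"delta_rot": [0,0,0]}

```text
t: 23.57
tool_pos: [0.6169, -0.0338, 0.0527]
eef_rot: [180.0, -0.0, 90.0]
wrist_force: [-0.1, 0.3, -1.7]
gripper_width: 0.0409
grasp_force: 60.7
```

Call:
arm_command:
  motion:
    - {"hand": 0.037,"travel": [0,0,0.0005],"delta_rot": [0,0,0]}
    - {"hand": 0.037,"travel": [0,0,0.001],"delta_rot": [0,0,0]}
    - {"hand": 0.044,"travel": [0,0,0.0005],"delta_rot": [0,0,0]}
    - {"hand": 0.052,"travel": [0,0,0],"delta_rot": [0,0,0]}
    - {"hand": 0.06,"travel": [0,0,0],"delta_rot": [0,0,0]}
    - {"hand": 0.06,"travel": [0,0,0],"delta_rot": [0,0,0]}
    - {"hand": 0.06,"travel": [0,0,-0.03],"delta_rot": [0,0,0]}
    - {"hand": 0.06,"travel": [0,0,-0.07],"delta_rot": [0,0,0]}
    - {"hand": 0.06,"travel": [0,0,-0.11],"delta_rot": [0,0,0]}
    - {"hand": 0.06,"travel": [0,0,-0.15],"delta_rot": [0,0,0]}
    - {"hand": 0.06,"travel": [-0.02,-0.02,-0.18],"delta_rot": [0,0,0]}
    - {"hand": 0.06,"travel": [-0.045,-0.045,-0.2],"delta_rot": [0,0,0]}
    - {"hand": 0.06,"travel": [-0.073,-0.073,-0.2],"delta_rot": [0,0,0]}
    - {"hand": 0.06,"travel": [-0.1,-0.1,-0.2],"delta_rot": [0,0,0]}
    - {"hand": 0.06,"travel": [-0.128,-0.13,-0.2],"delta_rot": [0,0,0]}
    - {"hand": 0.06,"travel": [-0.156,-0.16,-0.2],"delta_rot": [0,0,0]}
    - {"hand": 0.06,"travel": [-0.184,-0.19,-0.2],"delta_rot": [0,0,0]}
    - {"hand": 0.06,"travel": [-0.21,-0.217,-0.2],"delta_rot": [0,0,0]}
    - {"hand": 0.06,"travel": [-0.2205,-0.2265,-0.2],"delta_rot": [0,0,0]}
    - {"hand": 0.06,"travel": [-0.2205,-0.2265,-0.2],"delta_rot": [0,0,0]}

```text
t: 25.23
tool_pos: [0.3876, -0.2569, 0.2527]
eef_rot: [179.9, -0.0, 89.7]
wrist_force: [-0.2, -0.2, 0.1]
gripper_width: 0.0598
grasp_force: 0.0
```

Run:
```python
from m import *
d=snap("scene","sc6"); snap("side","s6")
for n in("sc6","s6"):
  for c in((.617,-.034),(.39,-.2545)): print(c,top(n,c,.03))
go(.391,-.2545,.138,90); print(bot.state()['tool_pos'])
cv2.imwrite("pics/sc6c.png",cv2.resize(d["frame"][60:300,60:380,::-1],(800,600)))
```

```text
(0.617, -0.034) ('sc6', 149, 'z 0.0703 c 0.6200 -0.0346 r 0.0223', 'box', array([ 0.6191, -0.0341]))
(0.39, -0.2545) ('sc6', 54, 'z 0.4049 c 0.4004 -0.2576 r 0.0274', 'box', array([ 0.4087, -0.2571]))
(0.617, -0.034) ('s6', 124, 'z 0.0723 c 0.6175 -0.0332 r 0.0210', 'box', array([ 0.617 , -0.0324]))
(0.39, -0.2545) ('s6', 77, 'z 0.3459 c 0.3907 -0.2482 r 0.0286', 'box', array([ 0.3902, -0.2445]))
travel [-0.0, 0.0008, 0.1145] rot [0.0006, -0.0002, -0.001]
[ 0.3901 -0.2545  0.2525]
```

View pics/sc6c.png

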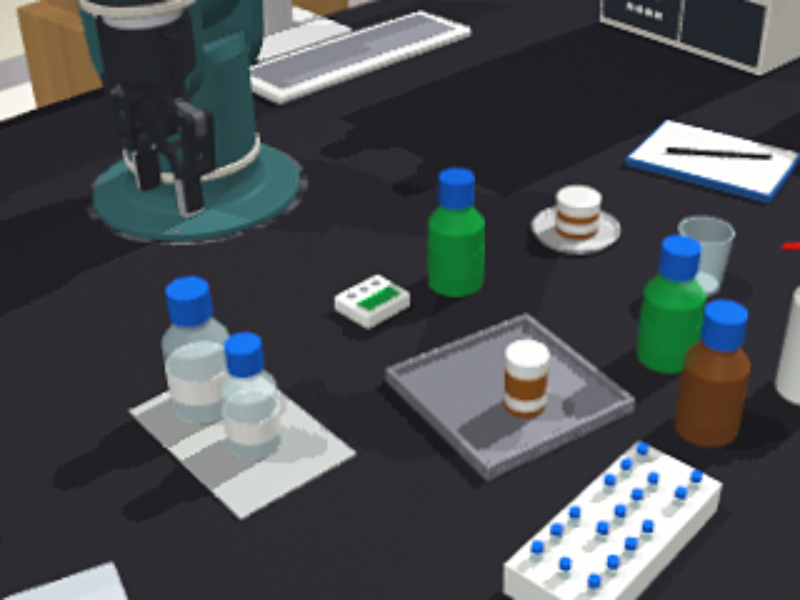

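The slender jar stands in the tray at its spot (525,380), the squat jar is in the dish at (577,212), and both bottles are on the mat. Next I grasp the large bottle.

Call:
arm_command:
  motion:
    - {"hand": 0.06,"travel": [0,0.0005,0.035],"delta_rot": [0,0,0]}
    - {"hand": 0.06,"travel": [0,0.0005,0.065],"delta_rot": [0,0,0]}
    - {"hand": 0.06,"travel": [0,0.0005,0.09],"delta_rot": [0,0,0]}
    - {"hand": 0.06,"travel": [0,0.0005,0.108],"delta_rot": [0,0,0]}
    - {"hand": 0.06,"travel": [0,0.0005,0.114],"delta_rot": [0,0,0]}
    - {"hand": 0.06,"travel": [0,0.0005,0.114],"delta_rot": [0,0,0]}
    - {"hand": 0.06,"travel": [0,0.0005,0.114],"delta_rot": [0,0,0]}
    - {"hand": 0.05,"travel": [0,0.0005,0.114],"delta_rot": [0,0,0]}
    - {"hand": 0.044,"travel": [0,0.0005,0.114],"delta_rot": [0,0,0]}
    - {"hand": 0.04,"travel": [0,0.0005,0.114],"delta_rot": [0,0,0]}
    - {"hand": 0.035,"travel": [0,0.0005,0.114],"delta_rot": [0,0,0]}
    - {"hand": 0.035,"travel": [0,0.0005,0.114],"delta_rot": [0,0,0]}
    - {"hand": 0.035,"travel": [0,0.0005,0.114],"delta_rot": [0,0,0]}

```text
t: 26.42
tool_pos: [0.3911, -0.2547, 0.1394]
eef_rot: [179.9, 0.0, 90.0]
wrist_force: [-4.3, 2.0, 17.5]
gripper_width: 0.0382
grasp_force: 58.2
```

Call:
arm_command:
  motion:
    - {"hand": 0.035,"travel": [0,0,-0.004],"delta_rot": [0,0,0]}
    - {"hand": 0.035,"travel": [0,0,-0.012],"delta_rot": [0,0,0]}
    - {"hand": 0.035,"travel": [0,0,-0.03],"delta_rot": [0,0,0]}
    - {"hand": 0.035,"travel": [0,0,-0.055],"delta_rot": [0,0,0]}
    - {"hand": 0.035,"travel": [0,0,-0.085],"delta_rot": [0,0,0]}
    - {"hand": 0.035,"travel": [0.008,0.005,-0.115],"delta_rot": [0,0,0]}
    - {"hand": 0.035,"travel": [0.025,0.015,-0.135],"delta_rot": [0,0,0]}
    - {"hand": 0.035,"travel": [0.05,0.032,-0.14],"delta_rot": [0,0,0]}
    - {"hand": 0.035,"travel": [0.08,0.052,-0.14],"delta_rot": [0,0,0]}
    - {"hand": 0.035,"travel": [0.11,0.072,-0.14],"delta_rot": [0,0,0]}
    - {"hand": 0.035,"travel": [0.14,0.092,-0.14],"delta_rot": [0,0,0]}
    - {"hand": 0.035,"travel": [0.17,0.112,-0.14],"delta_rot": [0,0,0]}
    - {"hand": 0.035,"travel": [0.2,0.132,-0.14],"delta_rot": [0,0,0]}
    - {"hand": 0.035,"travel": [0.23,0.152,-0.14],"delta_rot": [0,0,0]}
    - {"hand": 0.035,"travel": [0.252,0.168,-0.14],"delta_rot": [0,0,0]}
    - {"hand": 0.035,"travel": [0.264,0.175,-0.14],"delta_rot": [0,0,0]}
    - {"hand": 0.035,"travel": [0.267,0.1765,-0.14],"delta_rot": [0,0,0]}
    - {"hand": 0.035,"travel": [0.267,0.1765,-0.14],"delta_rot": [0,0,0]}
    - {"hand": 0.035,"travel": [0.267,0.1765,-0.14],"delta_rot": [0,0,0]}
    - {"hand": 0.035,"travel": [0.267,0.1765,-0.14],"delta_rot": [0,0,0]}

```text
t: 28.08
tool_pos: [0.5667, 0.0113, 0.2787]
eef_rot: [180.0, 0.0, 89.9]
wrist_force: [-0.1, -0.1, -2.8]
gripper_width: 0.0383
grasp_force: 61.2
```

Call:
arm_command:
  motion:
    - {"hand": 0.035,"travel": [0.0005,0,0.025],"delta_rot": [0,0,0]}
    - {"hand": 0.035,"travel": [0.0005,0,0.055],"delta_rot": [0,0,0]}
    - {"hand": 0.035,"travel": [0.0005,0,0.085],"delta_rot": [0,0,0]}
    - {"hand": 0.035,"travel": [0.0005,0,0.11],"delta_rot": [0,0,0]}
    - {"hand": 0.035,"travel": [0.0005,0,0.125],"delta_rot": [0,0,0]}
    - {"hand": 0.035,"travel": [0.0005,0,0.131],"delta_rot": [0,0,0]}
    - {"hand": 0.035,"travel": [0.0005,0,0.134],"delta_rot": [0,0,0]}
    - {"hand": 0.035,"travel": [0.0005,0,0.1355],"delta_rot": [0,0,0]}
    - {"hand": 0.035,"travel": [0.0005,0,0.136],"delta_rot": [0,0,0]}
    - {"hand": 0.035,"travel": [0.0005,0,0.1365],"delta_rot": [0,0,0]}
    - {"hand": 0.035,"travel": [0.0005,0,0.137],"delta_rot": [0,0,0]}
    - {"hand": 0.035,"travel": [0.0005,0,0.137],"delta_rot": [0,0,0]}

```text
t: 29.08
tool_pos: [0.5674, 0.0132, 0.1418]
eef_rot: [180.0, -0.0, 90.0]
wrist_force: [-0.4, 0.2, -3.4]
gripper_width: 0.0382
grasp_force: 61.2
```

Call:
arm_command:
  motion:
    - {"hand": 0.035,"travel": [0,0,0.0005],"delta_rot": [0,0,0]}
    - {"hand": 0.035,"travel": [0,0,0.001],"delta_rot": [0,0,0]}
    - {"hand": 0.035,"travel": [0,0,0.0013],"delta_rot": [0,0,0]}
    - {"hand": 0.035,"travel": [0,0,0.0013],"delta_rot": [0,0,0]}

```text
t: 29.42
tool_pos: [0.5677, 0.013, 0.1414]
eef_rot: [179.9, -0.0, 90.0]
wrist_force: [-8.0, 0.7, 21.8]
gripper_width: 0.0381
grasp_force: 64.1
```

Call:
arm_command:
  motion:
    - {"hand": 0.042,"travel": [0,0,-0.0008],"delta_rot": [0,0,0]}
    - {"hand": 0.05,"travel": [0,0,-0.0008],"delta_rot": [0,0,0]}
    - {"hand": 0.06,"travel": [0,0,-0.0008],"delta_rot": [0,0,0]}
    - {"hand": 0.06,"travel": [0,0,-0.0008],"delta_rot": [0,0,0]}
    - {"hand": 0.06,"travel": [0,0,-0.03],"delta_rot": [0,0,0]}
    - {"hand": 0.06,"travel": [0,0,-0.065],"delta_rot": [0,0,0]}
    - {"hand": 0.06,"travel": [-0.01,-0.004,-0.09],"delta_rot": [0,0,0]}
    - {"hand": 0.06,"travel": [-0.04,-0.014,-0.1],"delta_rot": [0,0,0]}
    - {"hand": 0.06,"travel": [-0.075,-0.026,-0.1],"delta_rot": [0,0,0]}
    - {"hand": 0.06,"travel": [-0.11,-0.038,-0.1],"delta_rot": [0,0,0]}
    - {"hand": 0.06,"travel": [-0.145,-0.05,-0.1],"delta_rot": [0,0,0]}
    - {"hand": 0.06,"travel": [-0.18,-0.062,-0.1],"delta_rot": [0,0,0]}
    - {"hand": 0.06,"travel": [-0.215,-0.074,-0.1],"delta_rot": [0,0,0]}
    - {"hand": 0.06,"travel": [-0.25,-0.086,-0.1],"delta_rot": [0,0,0]}
    - {"hand": 0.06,"travel": [-0.269,-0.092,-0.1],"delta_rot": [0,0,0]}
    - {"hand": 0.06,"travel": [-0.269,-0.092,-0.1],"delta_rot": [0,0,0]}
    - {"hand": 0.06,"travel": [-0.269,-0.092,-0.1],"delta_rot": [0,0,0]}
    - {"hand": 0.06,"travel": [-0.269,-0.092,-0.1],"delta_rot": [0,0,0]}

```text
t: 30.92
tool_pos: [0.4755, -0.2552, 0.2399]
eef_rot: [-180.0, -0.0, 90.0]
wrist_force: [0.4, 0.1, -0.1]
gripper_width: 0.0602
grasp_force: 0.0
```

Run:
```python
from m import *
snap("scene","sc7"); snap("side","s7")
for n in("sc7","s7"):
  for c in((.567,.0125),(.617,-.034)): print(c,top(n,c,.034))
go(.475,-.256,.12,90); print(bot.state()['tool_pos'])
```

```text
(0.567, 0.0125) ('sc7', 132, 'z 0.1422 c 0.5701 0.0117 r 0.0214', 'box', array([0.5701, 0.0119]))
(0.617, -0.034) ('sc7', 150, 'z 0.0705 c 0.6137 -0.0295 r 0.0285', 'box', array([ 0.6184, -0.0334]))
(0.567, 0.0125) ('s7', 71, 'z 0.1397 c 0.5667 0.0116 r 0.0211', 'box', array([0.5663, 0.0135]))
(0.617, -0.034) ('s7', 116, 'z 0.0722 c 0.6173 -0.0340 r 0.0214', 'box', array([ 0.6186, -0.0331]))
travel [-0.0013, -0.0007, 0.1199] rot [-0.0001, -0.0002, 0.0018]
[ 0.4758 -0.2547  0.2399]
```

Call:
arm_command:
  motion:
    - {"hand": 0.06,"travel": [-0.001,-0.0005,0.035],"delta_rot": [0,0,0]}
    - {"hand": 0.06,"travel": [-0.001,-0.0005,0.07],"delta_rot": [0,0,0]}
    - {"hand": 0.06,"travel": [-0.001,-0.0005,0.095],"delta_rot": [0,0,0]}
    - {"hand": 0.06,"travel": [-0.001,-0.0005,0.113],"delta_rot": [0,0,0]}
    - {"hand": 0.06,"travel": [-0.001,-0.0005,0.119],"delta_rot": [0,0,0]}
    - {"hand": 0.06,"travel": [-0.001,-0.0005,0.119],"delta_rot": [0,0,0]}
    - {"hand": 0.06,"travel": [-0.001,-0.0005,0.119],"delta_rot": [0,0,0]}
    - {"hand": 0.045,"travel": [-0.001,-0.0005,0.119],"delta_rot": [0,0,0]}
    - {"hand": 0.038,"travel": [-0.001,-0.0005,0.119],"delta_rot": [0,0,0]}
    - {"hand": 0.034,"travel": [-0.001,-0.0005,0.119],"delta_rot": [0,0,0]}
    - {"hand": 0.03,"travel": [-0.001,-0.0005,0.119],"delta_rot": [0,0,0]}
    - {"hand": 0.03,"travel": [-0.001,-0.0005,0.119],"delta_rot": [0,0,0]}
    - {"hand": 0.03,"travel": [-0.001,-0.0005,0.119],"delta_rot": [0,0,0]}

```text
t: 32.1
tool_pos: [0.4748, -0.2573, 0.1222]
eef_rot: [179.9, 0.0, 90.0]
wrist_force: [-5.2, 0.6, 15.6]
gripper_width: 0.0326
grasp_force: 58.3
```

Call:
arm_command:
  motion:
    - {"hand": 0.03,"travel": [0,0,-0.004],"delta_rot": [0,0,0]}
    - {"hand": 0.03,"travel": [0,0,-0.012],"delta_rot": [0,0,0]}
    - {"hand": 0.03,"travel": [0,0,-0.03],"delta_rot": [0,0,0]}
    - {"hand": 0.03,"travel": [0,0,-0.055],"delta_rot": [0,0,0]}
    - {"hand": 0.03,"travel": [0,0,-0.08],"delta_rot": [0,0,0]}
    - {"hand": 0.03,"travel": [0.015,0.006,-0.1],"delta_rot": [0,0,0]}
    - {"hand": 0.03,"travel": [0.04,0.016,-0.1],"delta_rot": [0,0,0]}
    - {"hand": 0.03,"travel": [0.07,0.028,-0.1],"delta_rot": [0,0,0]}
    - {"hand": 0.03,"travel": [0.1,0.04,-0.1],"delta_rot": [0,0,0]}
    - {"hand": 0.03,"travel": [0.13,0.052,-0.1],"delta_rot": [0,0,0]}
    - {"hand": 0.03,"travel": [0.16,0.064,-0.1],"delta_rot": [0,0,0]}
    - {"hand": 0.03,"travel": [0.184,0.074,-0.1],"delta_rot": [0,0,0]}
    - {"hand": 0.03,"travel": [0.195,0.078,-0.1],"delta_rot": [0,0,0]}
    - {"hand": 0.03,"travel": [0.198,0.079,-0.1],"delta_rot": [0,0,0]}
    - {"hand": 0.03,"travel": [0.198,0.079,-0.1],"delta_rot": [0,0,0]}
    - {"hand": 0.03,"travel": [0.198,0.079,-0.1],"delta_rot": [0,0,0]}
    - {"hand": 0.03,"travel": [0.198,0.079,-0.1],"delta_rot": [0,0,0]}
    - {"hand": 0.03,"travel": [0.198,0.079,-0.1],"delta_rot": [0,0,0]}

```text
t: 33.6
tool_pos: [0.5534, -0.0601, 0.2212]
eef_rot: [180.0, 0.0, 89.9]
wrist_force: [-0.1, -1.3, -2.9]
gripper_width: 0.0318
grasp_force: 60.0
```

Call:
arm_command:
  motion:
    - {"hand": 0.03,"travel": [0.0005,0.0005,0.02],"delta_rot": [0,0,0]}
    - {"hand": 0.03,"travel": [0.0005,0.0005,0.045],"delta_rot": [0,0,0]}
    - {"hand": 0.03,"travel": [0.0005,0.0005,0.07],"delta_rot": [0,0,0]}
    - {"hand": 0.03,"travel": [0.0005,0.0005,0.084],"delta_rot": [0,0,0]}
    - {"hand": 0.03,"travel": [0.0005,0.0005,0.091],"delta_rot": [0,0,0]}
    - {"hand": 0.03,"travel": [0.0005,0.0005,0.094],"delta_rot": [0,0,0]}
    - {"hand": 0.03,"travel": [0.0005,0.0005,0.0955],"delta_rot": [0,0,0]}
    - {"hand": 0.03,"travel": [0.0005,0.0005,0.0965],"delta_rot": [0,0,0]}
    - {"hand": 0.03,"travel": [0.0005,0.0005,0.097],"delta_rot": [0,0,0]}
    - {"hand": 0.03,"travel": [0.0005,0.0005,0.0975],"delta_rot": [0,0,0]}
    - {"hand": 0.03,"travel": [0.0005,0.0005,0.0975],"delta_rot": [0,0,0]}

```text
t: 34.52
tool_pos: [0.5547, -0.0584, 0.1243]
eef_rot: [179.9, -0.0, 90.0]
wrist_force: [-1.5, 0.8, 3.7]
gripper_width: 0.0326
grasp_force: 61.1
```

Contact has been made, so I release, lift clear and move away.

Call:
arm_command:
  motion:
    - {"hand": 0.03,"travel": [0,0,0.0003],"delta_rot": [0,0,0]}
    - {"hand": 0.036,"travel": [0,0,0],"delta_rot": [0,0,0]}
    - {"hand": 0.045,"travel": [0,0,0],"delta_rot": [0,0,0]}
    - {"hand": 0.06,"travel": [0,0,0],"delta_rot": [0,0,0]}
    - {"hand": 0.06,"travel": [0,0,0],"delta_rot": [0,0,0]}
    - {"hand": 0.06,"travel": [0,0,-0.03],"delta_rot": [0,0,0]}
    - {"hand": 0.06,"travel": [0,0,-0.07],"delta_rot": [0,0,0]}
    - {"hand": 0.06,"travel": [0,0,-0.11],"delta_rot": [0,0,0]}
    - {"hand": 0.06,"travel": [0.03,-0.02,-0.15],"delta_rot": [0,0,0]}
    - {"hand": 0.06,"travel": [0.06,-0.03,-0.19],"delta_rot": [0,0,0]}
    - {"hand": 0.06,"travel": [0.09,-0.04,-0.23],"delta_rot": [0,0,0]}
    - {"hand": 0.06,"travel": [0.12,-0.06,-0.27],"delta_rot": [0,0,0]}
    - {"hand": 0.06,"travel": [0.126,-0.062,-0.296],"delta_rot": [0,0,0]}
    - {"hand": 0.06,"travel": [0.126,-0.062,-0.296],"delta_rot": [0,0,0]}
    - {"hand": 0.06,"travel": [0.126,-0.062,-0.296],"delta_rot": [0,0,0]}
    - {"hand": 0.06,"travel": [0.126,-0.062,-0.296],"delta_rot": [0,0,0]}

```text
t: 35.85
tool_pos: [0.4923, 0.0684, 0.4204]
eef_rot: [179.9, -0.1, 90.1]
wrist_force: [-0.2, -0.4, -1.0]
gripper_width: 0.0602
grasp_force: 0.0
```

Run:
```python
from m import *
snap("scene","sc8"); snap("side","s8"); d=snap("wrist","w8")
for n,o in(("sc8","scene0"),("s8","side0"),("w8","w1")):
  for c in((.5535,-.058),(.567,.0125)): print("before",top(o,c,.034)); print("now   ",top(n,c,.034))
print(top("w8",(.617,-.034),.03),top("s8",(.4285,.2705),.035))
cv2.imwrite("pics/w8b.png",cv2.resize(d["frame"][:,:,::-1],(800,600)))
print(bot.state()['tool_pos'],bot.state()['dq'].max())
```

```text
before ('scene0', 114, 'z 0.1221 c 0.5576 -0.0578 r 0.0179', 'box', array([ 0.5574, -0.058 ]))
now    ('sc8', 107, 'z 0.1222 c 0.5566 -0.0568 r 0.0172', 'box', array([ 0.5567, -0.0575]))
before ('scene0', 128, 'z 0.1425 c 0.5699 0.0131 r 0.0219', 'box', array([0.5706, 0.0121]))
now    ('sc8', 129, 'z 0.1424 c 0.5705 0.0118 r 0.0208', 'box', array([0.5703, 0.0112]))
before ('side0', 61, 'z 0.1245 c 0.5541 -0.0588 r 0.0177', 'box', array([ 0.553 , -0.0583]))
now    ('s8', 57, 'z 0.1244 c 0.5533 -0.0568 r 0.0164', 'box', array([ 0.5529, -0.056 ]))
before ('side0', 72, 'z 0.1399 c 0.5677 0.0149 r 0.0194', 'box', array([0.5677, 0.0209]))
now    ('s8', 79, 'z 0.1410 c 0.5672 0.0139 r 0.0196', 'box', array([0.5664, 0.0155]))
before ('w1', 410, 'z 0.1239 c 0.5528 -0.0583 r 0.0169', 'box', array([ 0.5529, -0.0578]))
now    ('w8', 417, 'z 0.1239 c 0.5518 -0.0572 r 0.0169', 'box', array([ 0.5516, -0.0567]))
before ('w1', 713, 'z 0.1440 c 0.5668 0.0124 r 0.0200', 'box', array([0.5662, 0.013 ]))
now    ('w8', 713, 'z 0.1441 c 0.5660 0.0119 r 0.0199', 'box', array([0.5655, 0.0123]))
('w8', 534, 'z 0.0721 c 0.6161 -0.0342 r 0.0210', 'box', array([ 0.616 , -0.0338])) ('s8', 555, 'z 0.0515 c 0.4284 0.2713 r 0.0272', 'box', array([0.429 , 0.2717]))
[0.4921 0.0671 0.4187] 0.4317411769782199
```

View pics/w8b.png

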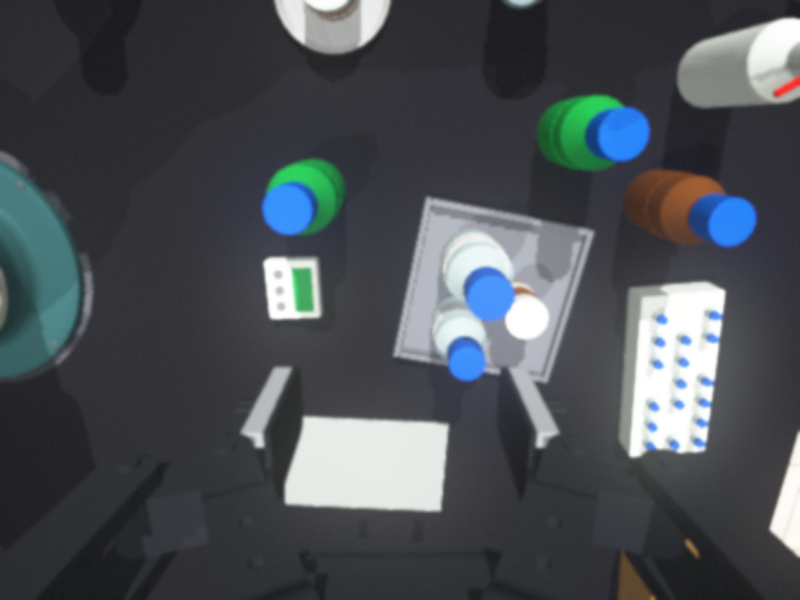

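The final picture shows both caps, at (490,293) and (466,359), within about 2 mm of where they started. The slender jar's lid is at (527,316) on the back place.

```bash
python3 -c "
from station import bot
print(bot.hand_in())"
```

```text
the job is handed in; nothing more can be done
None
```

I handed the job in after about 36 s of robot time and got no verdict back. By camera, both bottles stand within about 2 mm of their starting places, the squat jar is about 3 mm from the dish's centre, and the slender jar is about 1 mm from the tray's back place.

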